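# Make up a roller-change kit and a set-up kit for the printer technicians

## Robot

A 6-joint arm with a two-finger parallel gripper is mounted at the origin on a cart in front of the work surface, level with it; the furniture and walls round the work are solid. World frame = base frame: x ahead of the robot, y to its left, z up, the work surface at z = 0. Lengths are in m, angles in degrees, forces in N, time in s.
With the tool pointing down it reaches from about 0.425 to 0.95 m from the base axis. Payload 3.5 kg.
Tool frame: the origin (TCP) lies at the very end of the fingers, on their centre line; the grasp point (between the pads) lies 19 mm behind it (tcp_to_grasp is the distance from the TCP to the grasp point, in m); z points along the fingers, y is the line along which they close (so a half turn about z gives the same grasp; the last joint's range is limited). The gripper opens to 85 mm and grips with 20 to 120 N. Pads are 22 mm wide; open, the fingers measure 114 mm over their backs; the gripper's body (76 mm by 85 mm) begins 54 mm behind the grasp point. The pads swing forward as they close: fully open they stand 13 mm farther back than shut.
Start: joints at [-71.677, 16.404, 90.338, -0, 73.258, -8.594], TCP at [0.306, -0.602, 0.231] pointing down, gripper open.
Joint ranges: [-158.93, 158.93], [-51.34, 127.21], [12.03, 142.37], [-87.48, 267.48], [13.55, 161.25], [-162.69, 162.69]. Speed limits (degrees/s): [159.86, 159.86, 180, 180, 180, 180].

## Interface

Orientations are given as a 3x3 rotation matrix whose columns are the frame's x, y, z axes.
In Python, from workcell import observe, read_camera, get_calibration, sign_off, look_for, tcp_to_grasp gives the robot as it stands.
- The arm moves only by the shell command python3 -m inch 'ROWS' [FORCE]. ROWS is JSON, a list of rows, each an object of numbers: "dx", "dy", "dz": the shift along the tool's x, y, z in m; "ax", "ay", "az": the turn, a rotation vector about the tool's x, y, z in rad; "jaw": the gripper command: -1 is fully open, 1 is shut, values between are in proportion. A call has 1 to 8 rows; each row shifts and turns the commanded pose from where the row before left it, along the tool's axes as they then stand; what a row does not reach is not made up. A row lasts 1/8 s, in which the tool goes at most 62.5 mm and 10.7 degrees, less where a joint would pass 70% of its speed; a pose out of reach is approached as far as the arm can. A call is refused whole if a number of a shift passes 0.0625 or a number of a turn 0.188, either way. A call with a gripper value outside its range is refused whole. The fingers move at their own pace and stop on an object; FORCE is the grip in N (left out, the last holds). Time passes only in rows, so rows that do not move let the fingers close. It gives the time, the measured TCP pose, the force, the opening and the grip force at its end, in the units of the state.
- observe(): the state, without advancing time (a new reading comes with each control period).
- read_camera(name): name is "side" or "top" or "wrist"; returns (picture, depth): 480x640x3 uint8, red, green, blue; 480x640 float32, m along the optical axis (not along the pixel's ray), 0 where there is no reading.
- get_calibration(name): a dict with "fx", "fy", "cx", "cy" (pixels), "k1" (the pictures are not rectified: a ray, as slopes to the right and down, at radius r is drawn at 1 + k1 r^2 times it, then the intrinsics apply), "rvec" (rotation vector, rad) and "tvec" (3), from world to camera coordinates, as OpenCV has them. Camera axes: x right, y down, z forward; pixel columns grow to the right and rows downward; lengths in m; the calibration is good to about 2 mm. A picture is of the moment at which its call begins: read the wrist's pose just before it. get_calibration takes no time and is no camera call; for the wrist camera it gives the pose at the moment of the call.
- sign_off(): hands the job in; it is judged then, once.
Trained networks look in the newest picture that a camera, given by its name, has taken for a name from the list of things; names that differ only in an ending like _2 or _b are one class to them, and where a whole thing is asked for, a point or a joint stands for the part that bears it (a point fixed in the world has none). Each returns a list of dicts, best first, with "conf" (0 to 1); they miss things now and then, are a little off and sometimes report something else, mostly with a low value. They report only what shows in the picture. A call takes as long as a camera call.
- look_for(camera, thing): "extent" ([centre column, centre row, width, height] in pixels, round what is visible of it).
The state is a dict: "t": time; "joint_positions": joint angles; "qvel": joint speeds; "effort": joint torques, N m; "ee_pos": TCP position; "eef_rot": TCP orientation; "force": force on the tool from outside, world axes, zero at the start; "wrist_torque": the same for the moment, N m; "gripper_width": finger opening in m; "grasp_force": force on a finger pad.
Only numpy, scipy, OpenCV 4.12 (cv2) and the standard library are available. Lean on these libraries where they do the work, as an engineer would, in place of code of your own. Each camera call takes 0.05 s, during which the arm holds its last target. There are 200 camera calls.

## Task

Make up the two technician's kits from the stock on the bench: the long red screwdriver and the platen roller go into the tray with the yellow-bottomed pockets, and the short yellow screwdriver, the serial plug and the usb stick into the tray with the blue-bottomed pockets. Lay each thing flat in the pocket cut for it, all the way down to the coloured bottom (the screwdrivers with the handle in the wide part). The marker and the black tape belong to no kit: leave them lying where they are.

Things in the scene. Friction and masses are not known exactly. Their poses are not given: they have to be found in the camera images.
- roller_kit_tray: Roller-change kit tray, fixed: light grey, charcoal foam, YELLOW pocket bottoms, 170 (x) x 206 (y) mm. Origin: centre of underside. Heights: pocket floor 8, foam top 18, rim 21 mm. Red screwdriver belongs with its origin at (-40, 0, 8) and its +y along tray +y (well 40 wide at handle, 22 at shaft). Roller: origin at (40, 0, 8), along y, either way round. Finger recesses 72 x 36 at y = 40 and 0.
- setup_kit_tray: Set-up kit tray, as the other (same sizes), but BLUE pocket bottoms. Origin: centre of underside. Yellow screwdriver belongs with its origin at (-40, 0, 8) mm and its +y along tray +y; serial plug at (40, 50, 8) in the wide pocket (50 x 68), usb stick at (40, -46, 8) in the narrow one (34 x 68), both along y, either way round. Finger recesses 36 mm along y, 72 to 80 across, y = 30, 50, -46.
- screwdriver_red: Long screwdriver with a red handle, 172 mm long, 24 mm high, lying flat; loose. Origin: centre of the underside; y runs along it from the tip (y = -86 mm) to the butt of the handle. Handle 24 mm wide from y = +3 to +85 mm (grip it near y = +40 mm); steel shaft 6 mm thick, 9 mm above the underside.
- screwdriver_yellow: Short screwdriver with a yellow handle, 152 mm long, 24 mm high, lying flat; loose. Origin: centre of the underside; y runs along it from the tip (y = -76 mm) to the butt of the handle. Handle 24 mm wide from y = -7 to +75 mm (grip it near y = +30 mm); steel shaft 6 mm thick, 9 mm above the underside.
- platen_roller: Spare platen roller: black rubber rod with metal journals at its ends, 12 mm thick, 104 mm long; loose. Origin: centre of the underside; y along it.
- serial_plug: Spare serial plug: flat black connector shell, 34 mm wide (x), 52 mm long (y), 16 mm thick; loose. Origin: centre of the underside. The shell to grip reaches from y = -26 to +18 mm (grip it near y = 0).
- usb_stick: Usb stick: orange case with a metal plug, 18 mm wide (x), 53 mm long (y), 8 mm thick; loose. Origin: centre of the underside. The orange case to grip reaches from y = -14 to +26 mm.
- marker_black: White felt marker with a black cap, 14 mm thick, 134 mm long, lying among the stock; loose, belongs to no kit. Origin: centre of the underside; y along it.
- electrical_tape: Roll of black electrical tape lying flat among the stock, 59 mm across, 19 mm high; loose, belongs to no kit. Origin: centre of the underside.

How it is judged:
By the outcome, as a careful person would: the job done as asked, in the order asked, and still so for the second after the job is handed in, with the robot touching nothing.
It also fails if it takes over 125 s, if anything falls off the work surface, if the arm or the gripper's body presses on something with over 40 N, if the wrist force passes 120 N, or if a joint passes its speed limit or range.

## Working session

There is one attempt and no reset: what is moved stays moved. The work goes in short steps, Python scripts to look and compute and a shell command to move; the robot and the scene stay as the last step left them, time stands still between calls to the robot, and variables do not carry over. Pictures are saved under pics/ and viewed, at most 15 in all, crops included, and the job is handed in when it is done.

```bash
mkdir -p pics; ls; cat > h.py <<'E'
import numpy as np, cv2
from workcell import *
def cal(n):
    c=get_calibration(n); R=cv2.Rodrigues(np.array(c["rvec"],float))[0]; t=np.array(c["tvec"],float).ravel(); return c,R,t
def world(n,d,c=None):
    """per-pixel world points from depth image"""
    c,R,t=c or cal(n); K=np.array([[c["fx"],0,c["cx"]],[0,c["fy"],c["cy"]],[0,0,1.]])
    v,u=np.mgrid[0:480,0:640]; p=np.stack([u,v],-1).reshape(-1,1,2).astype(float)
    q=cv2.undistortPoints(p,K,np.array([c["k1"],0,0,0.])).reshape(480,640,2)
    P=np.dstack([q*d[...,None],d])
    return (P-t)@R
E
python3 - <<'E'
from h import *
for n in ("top","side"):
    im,d=read_camera(n); cv2.imwrite(f"pics/{n}0.png",im[...,::-1]); W=world(n,d); np.savez(f"{n}0.npz",im=im,d=d,W=W)
    if n=="top":
        for th in "roller_kit_tray setup_kit_tray screwdriver_red screwdriver_yellow platen_roller serial_plug usb_stick marker_black electrical_tape".split():
            for r in look_for(n,th)[:2]:
                u,v=map(int,r["extent"][:2]); print(th,round(r["conf"],2),np.round(r["extent"]),W[v,u].round(3))
print(tcp_to_grasp, observe()["eef_rot"],observe()["t"])
E
```

```text
pics
roller_kit_tray 0.17 [367. 202.  26.  26.] [ 0.661 -0.067  0.004]
setup_kit_tray 0.87 [446. 275.  80.  96.] [ 0.475 -0.26   0.013]
setup_kit_tray 0.34 [349. 274.  13.  37.] [ 0.476 -0.017  0.009]
screwdriver_red 0.85 [377. 274.  10.  62.] [ 0.478 -0.088  0.024]
screwdriver_yellow 0.54 [307. 268.  11.  56.] [0.491 0.084 0.023]
platen_roller 0.67 [349. 276.  11.  40.] [ 0.473 -0.017  0.013]
serial_plug 0.8 [332. 204.  16.  21.] [0.652 0.022 0.015]
usb_stick 0.51 [398. 204.   7.  24.] [ 0.652 -0.142  0.011]
electrical_tape 0.57 [367. 201.  20.  20.] [ 0.662 -0.065 -0.   ]
0.0187 [[ 8.91650575e-01  4.52724255e-01 -1.20757534e-05]
 [ 4.52724256e-01 -8.91650575e-01  1.28709860e-05]
 [-4.94034491e-06 -1.69434086e-05 -1.00000000e+00]] 0.55
```

View pics/top0.png

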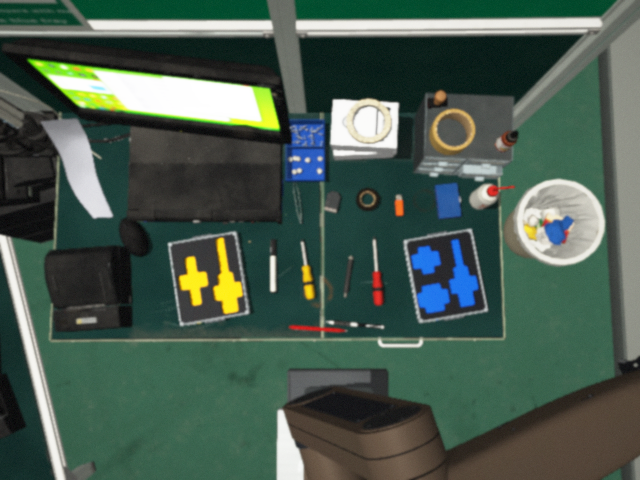

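The top view shows the yellow tray at about (208,278) and the blue tray at (446,276). The wide handle wells are toward the robot (bottom). The red screwdriver is at (377,275), the roller at (349,276), the yellow screwdriver at (307,270), the plug at (332,203), the usb stick at (398,204), the marker at (272,265) and the tape at (367,201).

```bash
cat > m.py <<'E'
from h import *
z=np.load("top0.npz"); im,W=z["im"],z["W"]; hsv=cv2.cvtColor(im,cv2.COLOR_RGB2HSV)
c,R,t=cal("top"); K=np.array([[c["fx"],0,c["cx"]],[0,c["fy"],c["cy"]],[0,0,1.]])
def plane(px,h):
    q=cv2.undistortPoints(np.asarray(px,float).reshape(-1,1,2),K,np.array([c["k1"],0,0,0.])).reshape(-1,2)
    r=np.c_[q,np.ones(len(q))]@R; o=-R.T@t; return (o+r*((h-o[2])/r[:,2])[:,None])[:,:2]
tz=W[235:330,325:335,2]; print("table z",np.median(tz),tz.std())
ROI=dict(ytray=(165,228,252,328),btray=(398,225,492,325),red=(366,232,388,310),roller=(341,250,358,302),yellow=(296,236,318,304),plug=(322,188,344,218),usb=(391,190,407,220),marker=(264,235,281,296))
for n,(a,b,e,f) in ROI.items():
    H,S,V=[hsv[b:f,a:e,i].astype(int) for i in range(3)]; z=W[b:f,a:e,2]; v,u=np.nonzero((z>0.005)&(z<0.04)); 
    P=W[b:f,a:e][v,u][:,:2].astype(np.float32)
    r=cv2.minAreaRect(P); print(n,"depth",len(P),np.round(r[0],4),np.round(r[1],3),round(r[2],1),"med z",np.median(z[v,u]).round(4),"pca",end=" ")
    m=P.mean(0); w=np.linalg.svd(P-m,full_matrices=False)[2][0]; s=(P-m)@w; print(m.round(4),np.degrees(np.arctan2(w[1],w[0])).round(1),s.min().round(3),s.max().round(3))
    hue=dict(ytray=(20,35),btray=(95,125),red=(0,0),yellow=(18,35),usb=(3,18)).get(n)
    if hue:
        M=((S>130)&(V>80)&(((H>=hue[0])&(H<=hue[1])) if n!="red" else ((H<8)|(H>172)))).astype(np.uint8)
        k,l,st,_=cv2.connectedComponentsWithStats(M)
        for i in range(1,k):
            if st[i,4]<25: continue
            v,u=np.nonzero(l==i); P=plane(np.c_[u+a,v+b],0.008 if "tray" in n else 0.012 if n!="usb" else .006).astype(np.float32); r=cv2.minAreaRect(P); print("   colour",len(P),P.mean(0).round(4),np.round(r[0],4),np.round(r[1],3),round(r[2],1))
big=cv2.resize(im[180:335,160:500],None,fx=2.35,fy=2.35,interpolation=cv2.INTER_CUBIC); cv2.imwrite("pics/crop0.png",big[...,::-1])
E
python3 m.py
```

```text
table z 0.0015379194433608149 0.08264442289078014
ytray depth 5987 [0.4701 0.3322] [0.248 0.215] 0.6 med z 0.0173 pca [0.468  0.3294] -172.3 -0.138 0.132
   colour 1251 [0.4574 0.2867] [0.4755 0.284 ] [0.189 0.074] 0.7
   colour 885 [0.4614 0.3685] [0.461  0.3679] [0.117 0.076] 36.8
btray depth 6165 [ 0.4756 -0.2584] [0.234 0.248] 89.3 med z 0.0165 pca [ 0.473  -0.2564] -171.2 -0.141 0.134
   colour 2009 [ 0.4458 -0.2707] [ 0.451  -0.2821] [0.134 0.2  ] 56.3
   colour 677 [ 0.5115 -0.2112] [ 0.5108 -0.2109] [0.073 0.075] 51.5
red depth 524 [ 0.4866 -0.0884] [0.053 0.189] 89.2 med z 0.0175 pca [ 0.4699 -0.0875] -179.7 -0.111 0.078
   colour 146 [ 0.4617 -0.0877] [ 0.4622 -0.0877] [0.022 0.042] 89.3
   colour 145 [ 0.4185 -0.0898] [ 0.4178 -0.0896] [0.022 0.037] 89.3
roller depth 240 [ 0.4728 -0.0198] [0.04  0.127] 89.6 med z 0.0104 pca [ 0.4725 -0.0166] 176.3 -0.064 0.062
yellow depth 468 [0.4883 0.0863] [0.053 0.167] 89.9 med z 0.0185 pca [0.4728 0.0851] -174.4 -0.098 0.069
   colour 162 [0.4763 0.0862] [0.4773 0.0859] [0.042 0.025] 5.3
   colour 157 [0.4336 0.0801] [0.4334 0.0801] [0.039 0.026] 8.2
plug depth 288 [0.6565 0.0205] [0.053 0.074] 89.6 med z 0.0155 pca [0.6577 0.0224] 166.6 -0.035 0.039
usb depth 153 [ 0.6509 -0.1461] [0.038 0.074] 89.0 med z 0.0078 pca [ 0.6492 -0.1463] -177.8 -0.04 0.035
   colour 151 [ 0.6433 -0.1467] [ 0.6423 -0.1459] [0.023 0.041] 89.1
marker depth 382 [0.4998 0.1725] [0.15 0.04] 0.2 med z 0.0124 pca [0.4978 0.1708] 179.1 -0.077 0.073
```

View pics/crop0.png

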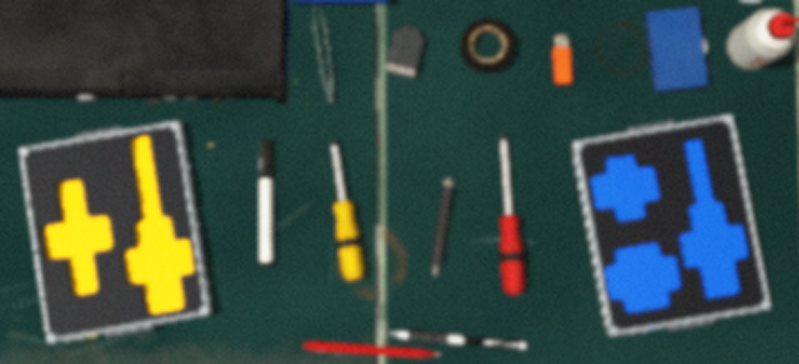

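View pics/side0.png

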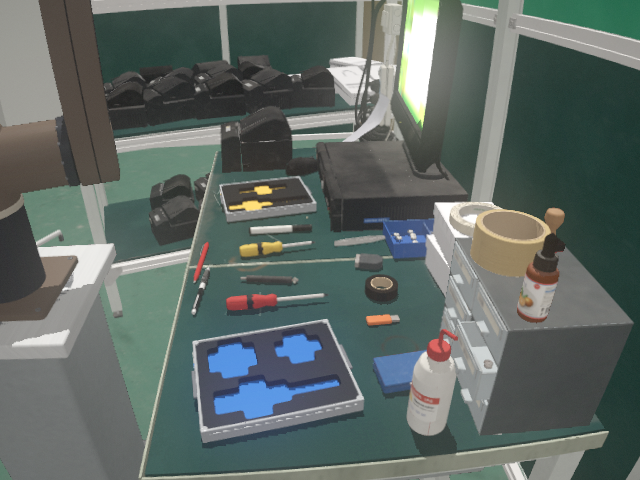

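The crop shows the tray corners clearly: yellow (18,150),(181,122),(212,314),(48,342) and blue (572,143),(733,116),(770,306),(609,335). Both trays are yawed about 9°, and the handle ends of the screwdrivers point toward the robot. The side view shows nothing overlapping the stock.

```bash
cat > f.py <<'E'
exec(open("m.py").read().split("ROI=")[0])
def fit(corn):
    P=plane(np.array(corn)/2.35+[160,180],.021)
    # image TL,TR,BR,BL -> tray (+x,-y),(-x,-y),(-x,+y),(+x,+y)
    M=np.array([[85,-103],[-85,-103],[-85,103],[85,103]])/1e3
    a=P-P.mean(0); yaw=np.arctan2((M[:,0]*a[:,1]-M[:,1]*a[:,0]).sum(),(M*a).sum())
    Rz=np.array([[np.cos(yaw),-np.sin(yaw)],[np.sin(yaw),np.cos(yaw)]])
    print("centre",P.mean(0).round(4),"yaw",np.degrees(yaw).round(1),"res",(a-M@Rz.T).round(3).tolist()); return P.mean(0),Rz
cy,Ry=fit([(18,150),(181,122),(212,314),(48,342)]); cb,Rb=fit([(572,143),(733,116),(770,306),(609,335)])
f=lambda c,R,x,y:(c+R@np.array([x,y])/1e3).round(4)
print("red handle grip dest",f(cy,Ry,-40,40),"roller",f(cy,Ry,40,0),"yel",f(cb,Rb,-40,30),"plug",f(cb,Rb,40,50),"usb",f(cb,Rb,40,-46))
H=dict(red=([(504,138),(513,296)],.012),yellow=([(335,143),(354,280)],.012),roller=([(448,179),(435,275)],.006),plug=([(410,27),(402,75)],.008),usb=([(562,35),(562,85)],.004))
for n,(p,h) in H.items():
    P=plane(np.array(p)/2.35+[160,180],h); d=P[0]-P[1]; print(n,P.round(4).tolist(),"mid",P.mean(0).round(4),"len",np.linalg.norm(d).round(3),"dir",np.degrees(np.arctan2(d[1],d[0])).round(1))
E
python3 f.py; python3 -c "
from h import *
c,R,t=cal('wrist');print(-R.T@t,R)"
```

```text
table z 0.0015379194433608149 0.08264442289078014
centre [0.466  0.3265] yaw 99.8 res [[-0.001, 0.002], [-0.001, -0.002], [0.0, -0.001], [0.001, 0.001]]
centre [ 0.4715 -0.2568] yaw 99.6 res [[-0.001, 0.001], [-0.002, -0.002], [0.002, 0.0], [0.001, 0.0]]
red handle grip dest [0.4334 0.2802] roller [0.4592 0.3659] yel [ 0.4486 -0.3012] plug [ 0.4155 -0.2257] usb [ 0.5102 -0.2097]
red [[0.5639, -0.0839], [0.397, -0.0913]] mid [ 0.4805 -0.0876] len 0.167 dir 2.5
yellow [[0.5592, 0.0959], [0.4142, 0.0758]] mid [0.4867 0.0859] len 0.146 dir 7.9
roller [[0.5208, -0.0242], [0.4192, -0.0097]] mid [ 0.47  -0.017] len 0.103 dir -8.1
plug [[0.6847, 0.0155], [0.6326, 0.0243]] mid [0.6587 0.0199] len 0.053 dir -9.6
usb [[0.6761, -0.1483], [0.6217, -0.1475]] mid [ 0.6489 -0.1479] len 0.054 dir -0.9
[ 0.38216492 -0.56327396  0.37405919] [[ 4.52356072e-01 -8.91837407e-01  1.55403216e-04]
 [-8.43431586e-01 -4.27747124e-01  3.25047007e-01]
 [-2.89822607e-01 -1.47168059e-01 -9.45697848e-01]]
```

```bash
cat > go.py <<'E'
import sys,numpy as np
from workcell import observe
s=observe(); R=np.array(s["eef_rot"]); p=np.array(s["ee_pos"]); yaw=np.degrees(np.arctan2(R[1,0],R[0,0]))
print("t",round(s["t"],2),"p",p.round(4),"yaw",yaw.round(2),"tilt",np.degrees(np.arccos(-R[2,2])).round(2),"w",round(s["gripper_width"],4),"grip",round(s["grasp_force"],1),"F",np.round(s["force"],1))
a=[float(v) for v in sys.argv[1:]]
for x,y,z,g in [a[i:i+4] for i in range(0,len(a),4)]:
    c,q=np.cos(np.radians(g)),np.sin(np.radians(g)); d=np.array([x,y,z])-p
    print("az %.4f then dx %.4f dy %.4f dz %.4f"%(np.radians(yaw-g),c*d[0]+q*d[1],q*d[0]-c*d[1],-d[2])); p=np.array([x,y,z]); yaw=g
E
python3 go.py .4405 -.0893 .08 2.5
```

```text
t 0.55 p [ 0.3056 -0.6018  0.2313] yaw 26.92 tilt 0.0 w 0.0854 grip 0.0 F [ 0.2 -0.8  0.8]
az 0.4262 then dx 0.1571 dy -0.5062 dz 0.1513
```

```bash
python3 -m inch '[{"az":0.142,"jaw":-0.4},{"az":0.142},{"az":0.142}]' 60 >/dev/null
python3 -m inch '[{"dx":0.0131,"dy":-0.0422,"dz":0.0126},{"dx":0.0131,"dy":-0.0422,"dz":0.0126},{"dx":0.0131,"dy":-0.0422,"dz":0.0126},{"dx":0.0131,"dy":-0.0422,"dz":0.0126},{"dx":0.0131,"dy":-0.0422,"dz":0.0126},{"dx":0.0131,"dy":-0.0422,"dz":0.0126}]' >/dev/null
python3 -m inch '[{"dx":0.0131,"dy":-0.0422,"dz":0.0126},{"dx":0.0131,"dy":-0.0422,"dz":0.0126},{"dx":0.0131,"dy":-0.0422,"dz":0.0126},{"dx":0.0131,"dy":-0.0422,"dz":0.0126},{"dx":0.0131,"dy":-0.0422,"dz":0.0126},{"dx":0.0131,"dy":-0.0422,"dz":0.0126},{},{}]'
python3 go.py .4405 -.0893 .002 2.5
python3 - <<'E'
from h import *
c=cal("wrist"); im,d=read_camera("wrist"); cv2.imwrite("pics/w1.png",im[...,::-1]); W=world("wrist",d,c)
H,S,V=cv2.split(cv2.cvtColor(im,cv2.COLOR_RGB2HSV)); m=(S>130)&(V>80)&((H<8)|(H>172))&(np.abs(W[...,2]-.012)<.03)
P=W[m]; print(len(P)); 
if len(P): print(np.percentile(P,[2,50,98],axis=0).round(4), cv2.minAreaRect(P[:,:2].astype(np.float32)))
E
```

```text
t 0.55 p [ 0.3056 -0.6018  0.2313] yaw 26.92 tilt 0.0 w 0.0854 grip 0.0 F [ 0.2 -0.8  0.8]
az 0.4262 then dx 0.1571 dy -0.5062 dz 0.2293
0$[0]: bad value
$[0]: bad value
$[0]: bad value
```

View pics/w1.png

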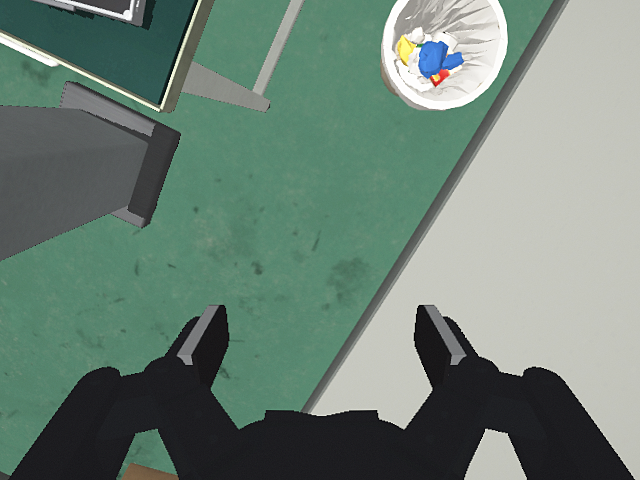

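The wrist view shows only the floor and the cart, because the moves were refused and the arm hasn't moved. A row probably needs all its keys, so I'll test that.

```bash
python3 -m inch '[{"dx":0,"dy":0,"dz":0,"ax":0,"ay":0,"az":0.142,"jaw":-0.4}]' 60; python3 -m inch '[{"dx":0,"dy":0,"dz":0,"ax":0,"ay":0,"az":0.142,"jaw":-0.4}]'
```

```text
t: 0.72
ee_pos: [0.3056, -0.6019, 0.2314]
eef_rot: [[0.948, 0.318, 0.0], [0.318, -0.948, -0.0], [-0.0, 0.0, -1.0]]
force: [0.4, 0.2, -0.2]
gripper_width: 0.0698
grasp_force: 0.0
t: 0.85
ee_pos: [0.3056, -0.6018, 0.2314]
eef_rot: [[0.984, 0.18, 0.0], [0.18, -0.984, 0.0], [0.0, -0.0, -1.0]]
force: [-1.2, -0.1, -0.1]
gripper_width: 0.0596
grasp_force: 0.0
```

```bash
python3 -m inch '[{"dx":0,"dy":0,"dz":0,"ax":0,"ay":0,"az":0.142,"jaw":-0.4},{"dx":0.0131,"dy":-0.0422,"dz":0.0126,"ax":0,"ay":0,"az":0,"jaw":-0.4},{"dx":0.0131,"dy":-0.0422,"dz":0.0126,"ax":0,"ay":0,"az":0,"jaw":-0.4},{"dx":0.0131,"dy":-0.0422,"dz":0.0126,"ax":0,"ay":0,"az":0,"jaw":-0.4},{"dx":0.0131,"dy":-0.0422,"dz":0.0126,"ax":0,"ay":0,"az":0,"jaw":-0.4},{"dx":0.0131,"dy":-0.0422,"dz":0.0126,"ax":0,"ay":0,"az":0,"jaw":-0.4},{"dx":0.0131,"dy":-0.0422,"dz":0.0126,"ax":0,"ay":0,"az":0,"jaw":-0.4}]' >/dev/null
python3 -m inch '[{"dx":0.0131,"dy":-0.0422,"dz":0.0126,"ax":0,"ay":0,"az":0,"jaw":-0.4},{"dx":0.0131,"dy":-0.0422,"dz":0.0126,"ax":0,"ay":0,"az":0,"jaw":-0.4},{"dx":0.0131,"dy":-0.0422,"dz":0.0126,"ax":0,"ay":0,"az":0,"jaw":-0.4},{"dx":0.0131,"dy":-0.0422,"dz":0.0126,"ax":0,"ay":0,"az":0,"jaw":-0.4},{"dx":0.0131,"dy":-0.0422,"dz":0.0126,"ax":0,"ay":0,"az":0,"jaw":-0.4},{"dx":0.0131,"dy":-0.0422,"dz":0.0126,"ax":0,"ay":0,"az":0,"jaw":-0.4},{"dx":0,"dy":0,"dz":0,"ax":0,"ay":0,"az":0,"jaw":-0.4}]' >/dev/null
python3 go.py .4405 -.0893 .002 2.5
python3 - <<'E'
from h import *
c=cal("wrist"); im,d=read_camera("wrist"); cv2.imwrite("pics/w2.png",im[...,::-1]); W=world("wrist",d,c)
H,S,V=cv2.split(cv2.cvtColor(im,cv2.COLOR_RGB2HSV)); m=(S>130)&(V>80)&((H<8)|(H>172))&(np.abs(W[...,2]-.012)<.03)
P=W[m]; print(len(P)); 
if len(P): print(np.percentile(P,[2,50,98],axis=0).round(4), cv2.minAreaRect(P[:,:2].astype(np.float32)))
E
```

```text
t 2.6 p [ 0.4399 -0.0864  0.0791] yaw 2.77 tilt 0.14 w 0.0596 grip 0.0 F [-0.1 -0.5  0.7]
az 0.0046 then dx 0.0005 dy 0.0029 dz 0.0771
4516
[[ 0.3463 -0.0982  0.0011]
 [ 0.4319 -0.0831  0.0194]
 [ 0.4862  0.1214  0.0238]] ((0.3855014741420746, 0.003583267331123352), (0.0841205045580864, 0.2713571786880493), 32.50899887084961)
```

View pics/w2.png

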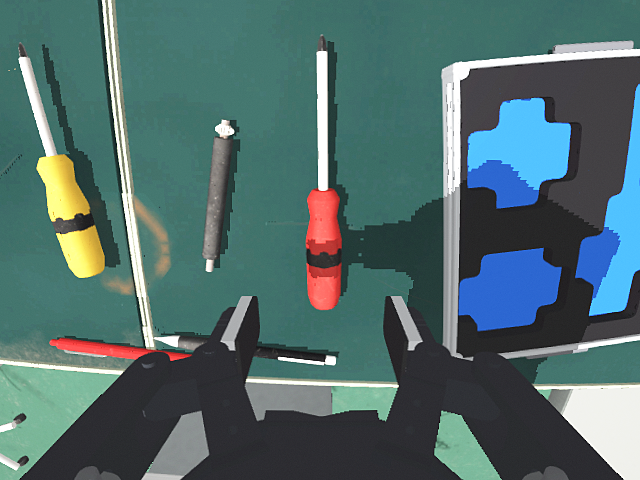

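The handle is centred between the fingers: column 323 against a finger midline at 321. The roller at (217,195) and the yellow handle at (75,215) also show well, so I'll measure all three from here.

```bash
cat > wm.py <<'E'
from h import *
def meas(boxes):
    c=cal("wrist"); im,d=read_camera("wrist"); W=world("wrist",d,c)
    for n,(a,b,e,f) in boxes.items():
        w=W[b:f,a:e].reshape(-1,3); k=(w[:,2]>.004)&(w[:,2]<.04); P=w[k][:,:2].astype(np.float32)
        r=cv2.minAreaRect(P); m=P.mean(0); v=np.linalg.svd(P-m,full_matrices=False)[2][0]; v=v*np.sign(v[0]); s=(P-m)@v
        ends=m+np.outer(np.percentile(s,[.3,99.7]),v)
        print(n,len(P),"rect c",np.round(r[0],4),np.round(r[1],4),"axis",np.degrees(np.arctan2(v[1],v[0])).round(1),"ends",ends.round(4).tolist(),"z98",np.percentile(w[k][:,2],98).round(4))
    return im
E
python3 -c "
from wm import *
meas(dict(red=(300,30,350,315),redh=(300,188,350,315),roller=(195,112,240,275),yellow=(10,35,108,285)))"
```

```text
red 5225 rect c [ 0.4901 -0.0846] [0.1705 0.0239] axis 3.4 ends [[0.4063, -0.0899], [0.5732, -0.0799]] z98 0.0241
redh 3772 rect c [ 0.4471 -0.0875] [0.0841 0.024 ] axis 3.4 ends [[0.406, -0.0899], [0.4884, -0.085]] z98 0.0242
roller 2488 rect c [ 0.4759 -0.0146] [0.012  0.1035] axis -8.8 ends [[0.4254, -0.0077], [0.5264, -0.0234]] z98 0.0129
yellow 5650 rect c [0.4954 0.0869] [0.1511 0.0224] axis 10.7 ends [[0.4225, 0.0722], [0.5666, 0.0995]] z98 0.0241
```

```bash
python3 - <<'E'
import numpy as np,cv2
for n in("side","top"):
    z=np.load(n+"0.npz"); im,W=z["im"],z["W"]; H,S,V=cv2.split(cv2.cvtColor(im,cv2.COLOR_RGB2HSV))
    def st(nm,m,zr,xr,yr):
        k=m&(W[...,2]>zr[0])&(W[...,2]<zr[1])&(W[...,0]>xr[0])&(W[...,0]<xr[1])&(W[...,1]>yr[0])&(W[...,1]<yr[1]); P=W[k]
        print(n,nm,len(P),np.percentile(P,[1,50,99],axis=0).round(4).tolist(), np.round(cv2.minAreaRect(P[:,:2].astype(np.float32))[0],4))
    st("redh",(S>130)&((H<8)|(H>172)),(0.002,.04),(.39,.52),(-.13,-.05))
    st("yelh",(S>130)&(H>18)&(H<35),(0.002,.04),(.39,.55),(.05,.12))
    st("orange",(S>130)&(H>3)&(H<18),(0.0,.03),(.6,.7),(-.18,-.11))
    st("blue",(S>130)&(H>95)&(H<125),(0.0,.03),(.35,.6),(-.37,-.14))
    st("yellowtray",(S>130)&(H>18)&(H<35),(0.0,.03),(.35,.6),(.2,.45))
E
```

```text
side redh 513 [[0.4038, -0.1007, 0.0047], [0.435, -0.0945, 0.0176], [0.482, -0.0831, 0.0238]] [ 0.443  -0.0914]
side yelh 289 [[0.4186, 0.0687, 0.0038], [0.4512, 0.0758, 0.0151], [0.4978, 0.0861, 0.0225]] [0.4584 0.0788]
side orange 211 [[0.6262, -0.155, 0.0021], [0.6444, -0.1487, 0.0067], [0.6632, -0.1374, 0.0085]] [ 0.6447 -0.146 ]
side blue 4493 [[0.3868, -0.323, 0.0052], [0.4491, -0.2642, 0.0073], [0.5533, -0.1757, 0.0175]] [ 0.4731 -0.2508]
side yellowtray 387 [[0.3858, 0.2642, 0.0045], [0.446, 0.3049, 0.0073], [0.4824, 0.4063, 0.0192]] [0.4369 0.3335]
top redh 289 [[0.4018, -0.1039, 0.0035], [0.4361, -0.0877, 0.0216], [0.4805, -0.0764, 0.0292]] [ 0.441  -0.0899]
top yelh 301 [[0.4146, 0.0675, 0.0027], [0.4559, 0.0821, 0.0215], [0.496, 0.0973, 0.0298]] [0.4559 0.0827]
top orange 131 [[0.6244, -0.1579, 0.0009], [0.6442, -0.1466, 0.0074], [0.6628, -0.1365, 0.0139]] [ 0.6427 -0.1467]
top blue 2699 [[0.3843, -0.3339, 0.0026], [0.4532, -0.2495, 0.0101], [0.5576, -0.1786, 0.0237]] [ 0.472  -0.2555]
top yellowtray 2165 [[0.3836, 0.25, 0.0018], [0.4549, 0.3048, 0.0098], [0.5625, 0.4007, 0.0239]] [0.4582 0.3282]
```

Wrist, side and top agree on sizes, but x differs by 3–6 mm because of calibration. I'll measure both pick and place with the wrist camera so the bias cancels. First the red pick.

```bash
python3 -m inch '[{"dx":0.005,"dy":0.002,"dz":0.025,"ax":0,"ay":0,"az":0,"jaw":-0.4},{"dx":0,"dy":0,"dz":0.025,"ax":0,"ay":0,"az":0,"jaw":-0.4},{"dx":0,"dy":0,"dz":0.026,"ax":0,"ay":0,"az":0,"jaw":-0.4},{"dx":0,"dy":0,"dz":0,"ax":0,"ay":0,"az":0,"jaw":-0.4}]' 60
python3 go.py .445 -.0885 .002 3
python3 -m inch '[{"dx":0,"dy":0,"dz":0,"ax":0,"ay":0,"az":0,"jaw":1},{"dx":0,"dy":0,"dz":0,"ax":0,"ay":0,"az":0,"jaw":1},{"dx":0,"dy":0,"dz":0,"ax":0,"ay":0,"az":0,"jaw":1},{"dx":0,"dy":0,"dz":0,"ax":0,"ay":0,"az":0,"jaw":1}]' 60
python3 -m inch '[{"dx":0,"dy":0,"dz":-0.03,"ax":0,"ay":0,"az":0,"jaw":1},{"dx":0,"dy":0,"dz":-0.04,"ax":0,"ay":0,"az":0,"jaw":1},{"dx":0,"dy":0,"dz":-0.04,"ax":0,"ay":0,"az":0,"jaw":1}]'
python3 go.py .434 .28 .13 9.8
```

```text
t: 3.2
ee_pos: [0.4442, -0.0915, 0.003]
eef_rot: [[0.999, 0.042, -0.003], [0.042, -0.999, 0.001], [-0.003, -0.001, -1.0]]
force: [0.4, -0.0, -0.2]
gripper_width: 0.0599
grasp_force: 0.0
t 3.2 p [ 0.4442 -0.0915  0.003 ] yaw 2.4 tilt 0.21 w 0.0599 grip 0.0 F [ 0.4 -0.  -0.2]
az -0.0105 then dx 0.0009 dy -0.0030 dz 0.0010
t: 3.7
ee_pos: [0.447, -0.0917, 0.0058]
eef_rot: [[0.999, 0.044, 0.003], [0.044, -0.999, -0.002], [0.003, 0.002, -1.0]]
force: [-1.5, -0.3, 6.3]
gripper_width: 0.0224
grasp_force: 61.0
t: 4.08
ee_pos: [0.4451, -0.0905, 0.1151]
eef_rot: [[0.999, 0.044, -0.0], [0.044, -0.999, 0.0], [-0.0, -0.0, -1.0]]
force: [0.3, -0.6, -1.4]
gripper_width: 0.0222
grasp_force: 60.1
t 4.08 p [ 0.4451 -0.0905  0.1151] yaw 2.52 tilt 0.03 w 0.0222 grip 60.1 F [ 0.3 -0.6 -1.4]
az -0.1270 then dx 0.0521 dy -0.3670 dz -0.0149
```

```bash
python3 -m inch '[{"dx":0,"dy":0,"dz":-0.015,"ax":0,"ay":0,"az":-0.127,"jaw":1},{"dx":0.0058,"dy":-0.0408,"dz":0,"ax":0,"ay":0,"az":0,"jaw":1},{"dx":0.0058,"dy":-0.0408,"dz":0,"ax":0,"ay":0,"az":0,"jaw":1},{"dx":0.0058,"dy":-0.0408,"dz":0,"ax":0,"ay":0,"az":0,"jaw":1},{"dx":0.0058,"dy":-0.0408,"dz":0,"ax":0,"ay":0,"az":0,"jaw":1},{"dx":0.0058,"dy":-0.0408,"dz":0,"ax":0,"ay":0,"az":0,"jaw":1}]' >/dev/null
python3 -m inch '[{"dx":0.0058,"dy":-0.0408,"dz":0,"ax":0,"ay":0,"az":0,"jaw":1},{"dx":0.0058,"dy":-0.0408,"dz":0,"ax":0,"ay":0,"az":0,"jaw":1},{"dx":0.0058,"dy":-0.0408,"dz":0,"ax":0,"ay":0,"az":0,"jaw":1},{"dx":0.0058,"dy":-0.0408,"dz":0,"ax":0,"ay":0,"az":0,"jaw":1},{"dx":0,"dy":0,"dz":0,"ax":0,"ay":0,"az":0,"jaw":1},{"dx":0,"dy":0,"dz":0,"ax":0,"ay":0,"az":0,"jaw":1}]' >/dev/null
python3 go.py .434 .28 .03 9.8
python3 - <<'E'
from h import *
c=cal("wrist"); im,d=read_camera("wrist"); cv2.imwrite("pics/w3.png",im[...,::-1]); W=world("wrist",d,c); np.savez("w3.npz",im=im,W=W)
E
```

```text
t 5.58 p [0.4341 0.2796 0.1288] yaw 9.82 tilt 0.05 w 0.022 grip 60.1 F [ 0.  -0.4 -0.9]
az 0.0004 then dx -0.0001 dy -0.0004 dz 0.0988
```

View pics/w3.png

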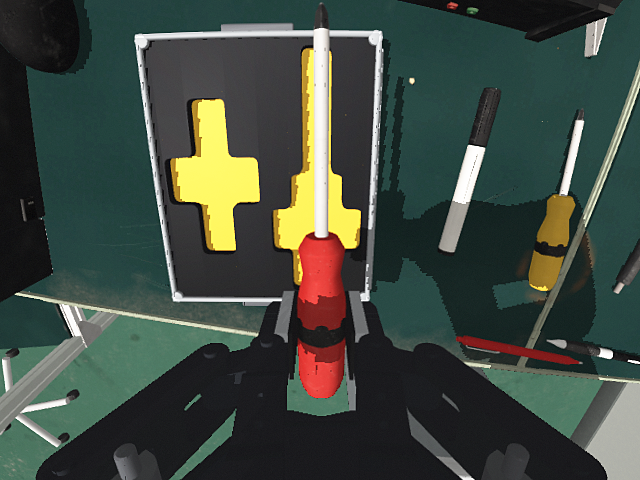

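The wrist view shows the whole tray, with rim corners (137,37),(381,34),(368,300),(175,300). The driver is held along the well, its tip at (321,5). I'll work out the relative offset.

```bash
cat > tf.py <<'E'
from h import *
def tray(W,corn,sgn=1):
    """rim corners (image TL,TR,BR,BL) -> tray centre, yaw"""
    P=[]
    for u,v in corn:
        w=W[max(v-6,0):v+7,max(u-6,0):u+7].reshape(-1,3); w=w[(w[:,2]>.017)&(w[:,2]<.027)]
        P.append(w)
    M=np.array([[85,-103],[-85,-103],[-85,103],[85,103]])/1e3
    # extreme rim point along each corner's outward diagonal
    yaw=np.radians(99.7)
    for _ in range(3):
        Rz=np.array([[np.cos(yaw),-np.sin(yaw)],[np.sin(yaw),np.cos(yaw)]])
        Q=np.array([[ (lambda L:[L[:,0].max() if m[0]>0 else L[:,0].min(), L[:,1].max() if m[1]>0 else L[:,1].min()])(w[:,:2]@Rz)] for w,m in zip(P,M)]).reshape(-1,2)@Rz.T
        a=Q-Q.mean(0); yaw=np.arctan2((M[:,0]*a[:,1]-M[:,1]*a[:,0]).sum(),(M*a).sum())
    Rz=np.array([[np.cos(yaw),-np.sin(yaw)],[np.sin(yaw),np.cos(yaw)]])
    print("tray",Q.mean(0).round(4),"yaw",np.degrees(yaw).round(2),"res mm",((a-M@Rz.T)*1e3).round(1).tolist()); return Q.mean(0),Rz
def loc(c,R,p): return ((np.asarray(p)[...,:2]-c)@R*1e3).round(1)
E
python3 - <<'E'
from tf import *
z=np.load("w3.npz"); im,W=z["im"],z["W"]
c,R=tray(W,[(137,37),(381,34),(368,300),(175,300)])
H,S,V=cv2.split(cv2.cvtColor(im,cv2.COLOR_RGB2HSV))
up=W[...,2]>.08; box=np.zeros_like(up); box[0:400,295:350]=1
P=W[up&box&((np.arange(480)<235)[:,None])]; print("shaft",len(P),P.mean(0).round(3)); v=np.linalg.svd(P[:,:2]-P[:,:2].mean(0),full_matrices=False)[2][0]; print("axis",np.degrees(np.arctan2(v[1],v[0]))%180)
L=loc(c,R,P); print("shaft local x med",np.median(L[:,0]),"tip y",np.percentile(L[:,1],[.5,50])); print("far/near x",np.median(L[L[:,1]<-90,0]),np.median(L[L[:,1]>-20,0]))
P=W[up&box&(S>130)&((H<8)|(H>172))]; L=loc(c,R,P); print("handle y",np.percentile(L,[.5,50,99.5],axis=0),P[:,2].max())
m=(S>130)&(H>18)&(H<35)&(W[...,2]<.013)&(W[...,2]>.003)&(np.arange(640)<400); L=loc(c,R,W[m]); A=L[L[:,0]>0]; B=L[L[:,0]<0]
for q in(A,B): print("pocket",q.min(0),q.max(0),np.percentile(q,[1,99],axis=0).tolist(),np.median(W[m][:,2]))
E
```

```text
tray [0.4726 0.3309] yaw 99.77 res mm [[-0.0, -0.2], [-0.5, -0.2], [0.8, 0.1], [-0.3, 0.2]]
shaft 3380 [0.519 0.295 0.139]
axis 10.007921585907297
shaft local x med -43.7 tip y [-80.9105 -40.9   ]
far/near x nan -44.1
handle y [[-54.7      5.0025]
 [-43.7     36.1   ]
 [-32.8     86.    ]] 0.2715229148084925
pocket [  5.9 -59.7] [76.4 61. ] [[7.5, -57.4], [74.6, 58.7]] 0.008101254769848062
pocket [-76.1 -93.2] [-4.3 93.3] [[-74.7, -89.9], [-5.1, 85.34499999999989]] 0.008101254769848062
  return _methods._mean(a, axis=axis, dtype=dtype,
  ret = ret.dtype.type(ret / rcount)
```

```bash
python3 -m inch '[{"dx":0.001,"dy":-0.004,"dz":0.03,"ax":0,"ay":0,"az":0,"jaw":1},{"dx":0,"dy":0,"dz":0.03,"ax":0,"ay":0,"az":0,"jaw":1},{"dx":0,"dy":0,"dz":0.025,"ax":0,"ay":0,"az":0,"jaw":1},{"dx":0,"dy":0,"dz":0.015,"ax":0,"ay":0,"az":0,"jaw":1},{"dx":0,"dy":0,"dz":0.014,"ax":0,"ay":0,"az":0,"jaw":1},{"dx":0,"dy":0,"dz":0,"ax":0,"ay":0,"az":0,"jaw":1}]'
python3 -m inch '[{"dx":0,"dy":0,"dz":0,"ax":0,"ay":0,"az":0,"jaw":0.22},{"dx":0,"dy":0,"dz":0,"ax":0,"ay":0,"az":0,"jaw":0.22},{"dx":0,"dy":0,"dz":0,"ax":0,"ay":0,"az":0,"jaw":0.22}]'
python3 -m inch '[{"dx":0,"dy":0,"dz":-0.03,"ax":0,"ay":0,"az":0,"jaw":0.22},{"dx":0,"dy":0,"dz":-0.04,"ax":0,"ay":0,"az":0,"jaw":0.22},{"dx":0,"dy":0,"dz":-0.05,"ax":0,"ay":0,"az":0,"jaw":0.22},{"dx":0,"dy":0,"dz":0,"ax":0,"ay":0,"az":0,"jaw":0.22}]'
python3 -c "
from h import *
c=cal('wrist'); im,d=read_camera('wrist'); cv2.imwrite('pics/w4.png',im[...,::-1]); np.savez('w4.npz',im=im,W=world('wrist',d,c))"
python3 go.py .474 -.0165 .12 -8.6
```

```text
t: 6.38
ee_pos: [0.4355, 0.2839, 0.0151]
eef_rot: [[0.986, 0.169, 0.0], [0.169, -0.986, 0.0], [0.001, -0.0, -1.0]]
force: [-0.6, 0.5, -0.1]
gripper_width: 0.0227
grasp_force: 60.2
t: 6.75
ee_pos: [0.435, 0.2841, 0.0155]
eef_rot: [[0.985, 0.17, 0.001], [0.17, -0.985, 0.0], [0.001, -0.0, -1.0]]
force: [-0.1, -0.6, -0.1]
gripper_width: 0.0334
grasp_force: 0.0
t: 7.25
ee_pos: [0.438, 0.2854, 0.1404]
eef_rot: [[0.985, 0.17, 0.01], [0.17, -0.985, 0.004], [0.01, -0.002, -1.0]]
force: [-0.4, -0.1, -0.5]
gripper_width: 0.0333
grasp_force: 0.0
t 7.3 p [0.4363 0.2847 0.1376] yaw 9.8 tilt 0.31 w 0.0333 grip 0.0 F [-0.5  0.8  0. ]
az 0.3211 then dx 0.0823 dy 0.2921 dz 0.0176
```

View pics/w4.png

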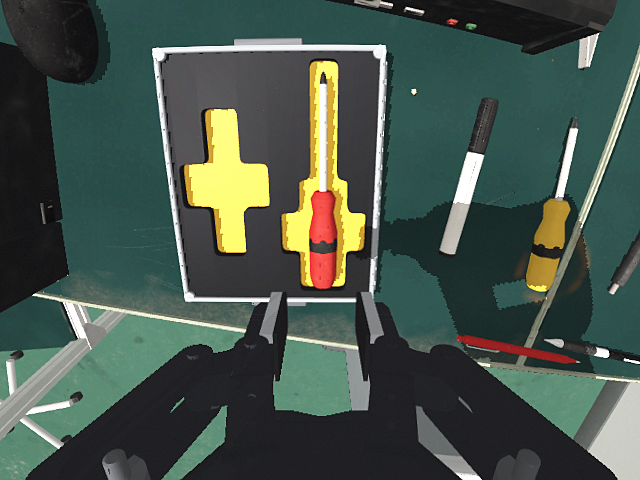

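The red screwdriver lies in its well: handle at (322,240) in the wide part, shaft down the narrow part. Next, the roller.

```bash
python3 -m inch '[{"dx":0,"dy":0,"dz":0,"ax":0,"ay":0,"az":0.1605,"jaw":-0.1},{"dx":0,"dy":0,"dz":0,"ax":0,"ay":0,"az":0.1605,"jaw":-0.1},{"dx":0.0103,"dy":0.0365,"dz":0.0022,"ax":0,"ay":0,"az":0,"jaw":-0.1},{"dx":0.0103,"dy":0.0365,"dz":0.0022,"ax":0,"ay":0,"az":0,"jaw":-0.1},{"dx":0.0103,"dy":0.0365,"dz":0.0022,"ax":0,"ay":0,"az":0,"jaw":-0.1},{"dx":0.0103,"dy":0.0365,"dz":0.0022,"ax":0,"ay":0,"az":0,"jaw":-0.1}]' >/dev/null
python3 -m inch '[{"dx":0.0103,"dy":0.0365,"dz":0.0022,"ax":0,"ay":0,"az":0,"jaw":-0.1},{"dx":0.0103,"dy":0.0365,"dz":0.0022,"ax":0,"ay":0,"az":0,"jaw":-0.1},{"dx":0.0103,"dy":0.0365,"dz":0.0022,"ax":0,"ay":0,"az":0,"jaw":-0.1},{"dx":0.0103,"dy":0.0365,"dz":0.0022,"ax":0,"ay":0,"az":0,"jaw":-0.1},{"dx":0,"dy":0,"dz":0,"ax":0,"ay":0,"az":0,"jaw":-0.1},{"dx":0,"dy":0,"dz":0,"ax":0,"ay":0,"az":0,"jaw":-0.1},{"dx":0,"dy":0,"dz":0,"ax":0,"ay":0,"az":0,"jaw":-0.1}]' >/dev/null
python3 - <<'E'
from h import *
c=cal("wrist"); im,d=read_camera("wrist"); W=world("wrist",d,c)
r=look_for("wrist","platen_roller"); print(r[:2])
cv2.imwrite("pics/w5.png",im[...,::-1])
P=W[(W[...,2]>.004)&(W[...,2]<.02)&(abs(W[...,0]-.476)<.07)&(abs(W[...,1]+.0155)<.03)]
m=cv2.minAreaRect(P[:,:2].astype(np.float32)); q=P[:,:2]-P[:,:2].mean(0); v=np.linalg.svd(q,full_matrices=False)[2][0]; print(m,np.degrees(np.arctan2(v[1],v[0])),np.percentile(P[:,2],98))
E
python3 go.py .474 -.0165 .0065 -8.6
```

```text
[{'extent': [322.5, 229.8, 16.8, 126.5], 'conf': 0.96}]
((0.47601237893104553, -0.014924081973731518), (0.011527659371495247, 0.1039448007941246), 81.01700592041016) 171.113183982624 0.012951277509071638
t 9.03 p [ 0.4724 -0.0161  0.1173] yaw -8.51 tilt 0.03 w 0.047 grip 0.0 F [-0.5  0.  -0.5]
az 0.0015 then dx 0.0016 dy 0.0002 dz 0.1108
```

```bash
python3 -m inch '[{"dx":0.0016,"dy":0,"dz":0.03,"ax":0,"ay":0,"az":0,"jaw":-0.1},{"dx":0,"dy":0,"dz":0.03,"ax":0,"ay":0,"az":0,"jaw":-0.1},{"dx":0,"dy":0,"dz":0.03,"ax":0,"ay":0,"az":0,"jaw":-0.1},{"dx":0,"dy":0,"dz":0.02,"ax":0,"ay":0,"az":0,"jaw":-0.1},{"dx":0,"dy":0,"dz":0,"ax":0,"ay":0,"az":0,"jaw":-0.1},{"dx":0,"dy":0,"dz":0,"ax":0,"ay":0,"az":0,"jaw":-0.1}]' 50
python3 -m inch '[{"dx":0,"dy":0,"dz":0,"ax":0,"ay":0,"az":0,"jaw":1},{"dx":0,"dy":0,"dz":0,"ax":0,"ay":0,"az":0,"jaw":1},{"dx":0,"dy":0,"dz":0,"ax":0,"ay":0,"az":0,"jaw":1},{"dx":0,"dy":0,"dz":0,"ax":0,"ay":0,"az":0,"jaw":1}]' 50
python3 -m inch '[{"dx":0,"dy":0,"dz":-0.03,"ax":0,"ay":0,"az":0,"jaw":1},{"dx":0,"dy":0,"dz":-0.04,"ax":0,"ay":0,"az":0,"jaw":1},{"dx":0,"dy":0,"dz":-0.04,"ax":0,"ay":0,"az":0,"jaw":1},{"dx":0,"dy":0,"dz":0,"ax":0,"ay":0,"az":0,"jaw":1}]'
python3 go.py .464 .37 .12 9.8
```

```text
t: 9.78
ee_pos: [0.475, -0.0171, 0.0084]
eef_rot: [[0.989, -0.149, 0.001], [-0.149, -0.989, -0.0], [0.001, 0.0, -1.0]]
force: [-0.7, 0.2, 0.2]
gripper_width: 0.0469
grasp_force: 0.0
t: 10.28
ee_pos: [0.4751, -0.0174, 0.0086]
eef_rot: [[0.989, -0.15, 0.001], [-0.15, -0.989, -0.0], [0.001, 0.0, -1.0]]
force: [-1.5, 1.8, 6.5]
gripper_width: 0.0098
grasp_force: 49.0
t: 10.78
ee_pos: [0.4768, -0.0179, 0.1211]
eef_rot: [[0.989, -0.15, 0.008], [-0.15, -0.989, -0.002], [0.008, 0.001, -1.0]]
force: [0.3, -0.4, -0.4]
gripper_width: 0.0095
grasp_force: 48.9
t 10.78 p [ 0.4768 -0.0179  0.1211] yaw -8.61 tilt 0.47 w 0.0095 grip 48.9 F [ 0.3 -0.4 -0.4]
az -0.3213 then dx 0.0534 dy -0.3845 dz 0.0011
```

```bash
python3 -m inch '[{"dx":0,"dy":0,"dz":0,"ax":0,"ay":0,"az":-0.16,"jaw":1},{"dx":0,"dy":0,"dz":0,"ax":0,"ay":0,"az":-0.16,"jaw":1},{"dx":0.0054,"dy":-0.0385,"dz":0,"ax":0,"ay":0,"az":0,"jaw":1},{"dx":0.0054,"dy":-0.0385,"dz":0,"ax":0,"ay":0,"az":0,"jaw":1},{"dx":0.0054,"dy":-0.0385,"dz":0,"ax":0,"ay":0,"az":0,"jaw":1},{"dx":0.0054,"dy":-0.0385,"dz":0,"ax":0,"ay":0,"az":0,"jaw":1},{"dx":0.0054,"dy":-0.0385,"dz":0,"ax":0,"ay":0,"az":0,"jaw":1}]' >/dev/null
python3 -m inch '[{"dx":0.0054,"dy":-0.0385,"dz":0,"ax":0,"ay":0,"az":0,"jaw":1},{"dx":0.0054,"dy":-0.0385,"dz":0,"ax":0,"ay":0,"az":0,"jaw":1},{"dx":0.0054,"dy":-0.0385,"dz":0,"ax":0,"ay":0,"az":0,"jaw":1},{"dx":0.0054,"dy":-0.0385,"dz":0,"ax":0,"ay":0,"az":0,"jaw":1},{"dx":0.0054,"dy":-0.0385,"dz":0,"ax":0,"ay":0,"az":0,"jaw":1},{"dx":0,"dy":0,"dz":0,"ax":0,"ay":0,"az":0,"jaw":1},{"dx":0,"dy":0,"dz":0,"ax":0,"ay":0,"az":0,"jaw":1},{"dx":0,"dy":0,"dz":0,"ax":0,"ay":0,"az":0,"jaw":1}]' >/dev/null
python3 -c "
from h import *
c=cal('wrist'); im,d=read_camera('wrist'); cv2.imwrite('pics/w6.png',im[...,::-1]); np.savez('w6.npz',im=im,W=world('wrist',d,c))"
python3 go.py .465 .370 .0166 9.8
```

```text
t 12.7 p [0.4624 0.3702 0.117 ] yaw 9.65 tilt 0.05 w 0.0092 grip 49.0 F [ 0.3  0.4 -1.4]
az -0.0026 then dx 0.0025 dy 0.0006 dz 0.1004
```

View pics/w6.png

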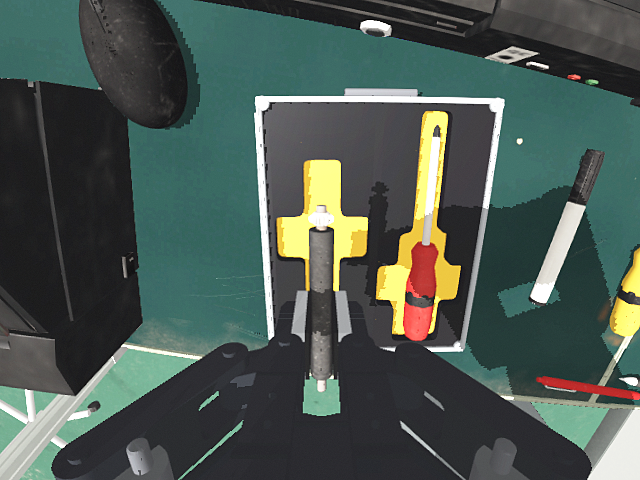

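The roller is held straight, with ends at (322,207) and (322,390) over the pocket. The red driver sits in its well.

```bash
python3 - <<'E'
from tf import *
z=np.load("w6.npz"); W=z["W"]; c=np.array([.4726,.3309]); a=np.radians(99.77); R=np.array([[np.cos(a),-np.sin(a)],[np.sin(a),np.cos(a)]])
for u,v in [(260,100),(501,100)]:
    w=W[v-6:v+7,u-6:u+7].reshape(-1,3); w=w[(w[:,2]>.017)&(w[:,2]<.027)]; L=loc(c,R,w); print("corner",L.min(0),L.max(0))
b=np.zeros((480,640),bool); b[200:395,308:336]=1; P=W[b&(W[...,2]>.09)]; L=loc(c,R,P); print("roller",np.percentile(L,[.5,50,99.5],axis=0),P[:,2].max(),"far/near x",np.median(L[L[:,1]<-30,0]),np.median(L[L[:,1]>30,0]))
b[:]=0; b[120:345,395:450]=1; P=W[b&(W[...,2]>.019)&(W[...,2]<.05)]; L=loc(c,R,P); print("red",np.percentile(L,[.5,50,99.5],axis=0),P[:,2].max())
E
```

```text
corner [  77.1 -102.8] [ 85.3 -95.5]
corner [ -85.2 -102. ] [-77.9 -96.6]
roller [[ 34.6  -48.92]
 [ 40.6   -8.3 ]
 [ 46.4   52.9 ]] 0.25933931566481166 far/near x 40.6 40.8
red [[-62.968 -83.868]
 [-37.6    23.1  ]
 [-13.064  91.1  ]] 0.03341007762206244
```

```bash
python3 -m inch '[{"dx":0.002,"dy":0,"dz":0.03,"ax":0,"ay":0,"az":0,"jaw":1},{"dx":0,"dy":0,"dz":0.025,"ax":0,"ay":0,"az":0,"jaw":1},{"dx":0,"dy":0,"dz":0.02,"ax":0,"ay":0,"az":0,"jaw":1},{"dx":0,"dy":0,"dz":0.015,"ax":0,"ay":0,"az":0,"jaw":1},{"dx":0,"dy":0,"dz":0.0095,"ax":0,"ay":0,"az":0,"jaw":1},{"dx":0,"dy":0,"dz":0,"ax":0,"ay":0,"az":0,"jaw":1}]'
python3 -m inch '[{"dx":0,"dy":0,"dz":0,"ax":0,"ay":0,"az":0,"jaw":0.4},{"dx":0,"dy":0,"dz":0,"ax":0,"ay":0,"az":0,"jaw":0.4},{"dx":0,"dy":0,"dz":0,"ax":0,"ay":0,"az":0,"jaw":0.4}]'
python3 -m inch '[{"dx":0,"dy":0,"dz":-0.03,"ax":0,"ay":0,"az":0,"jaw":0.4},{"dx":0,"dy":0,"dz":-0.04,"ax":0,"ay":0,"az":0,"jaw":0.4},{"dx":0,"dy":0,"dz":-0.05,"ax":0,"ay":0,"az":0,"jaw":0.4},{"dx":0,"dy":0,"dz":0,"ax":0,"ay":0,"az":0,"jaw":0.4},{"dx":0,"dy":0,"dz":0,"ax":0,"ay":0,"az":0,"jaw":0.4}]'
python3 - <<'E'
from tf import *
k=cal('wrist'); im,d=read_camera('wrist'); cv2.imwrite('pics/w7.png',im[...,::-1]); W=world('wrist',d,k); r=look_for("wrist","platen_roller"); print(r[:1])
c=np.array([.4726,.3309]); a=np.radians(99.77); R=np.array([[np.cos(a),-np.sin(a)],[np.sin(a),np.cos(a)]])
u,v,w,h=r[0]["extent"]; b=W[int(v-h/2-3):int(v+h/2+3),int(u-w/2):int(u+w/2)+1].reshape(-1,3); L=loc(c,R,b); m=(abs(L[:,0]-40)<8)&(abs(L[:,1])<55); print("roller z along y",[np.percentile(b[m&(abs(L[:,1]-y)<6),2],95).round(4) for y in(-45,-25,0,25,45)])
E
python3 go.py .464 .0805 .13 9.6
```

```text
t: 13.45
ee_pos: [0.4646, 0.3717, 0.018]
eef_rot: [[0.986, 0.169, 0.0], [0.169, -0.986, 0.0], [0.0, -0.0, -1.0]]
force: [0.0, 0.3, -0.7]
gripper_width: 0.0091
grasp_force: 49.0
t: 13.82
ee_pos: [0.4646, 0.3718, 0.0185]
eef_rot: [[0.986, 0.169, 0.001], [0.169, -0.986, 0.0], [0.001, -0.0, -1.0]]
force: [-0.2, 0.1, -0.1]
gripper_width: 0.0257
grasp_force: 0.0
t: 14.45
ee_pos: [0.4641, 0.3716, 0.1379]
eef_rot: [[0.986, 0.169, -0.0], [0.169, -0.986, -0.0], [-0.0, 0.0, -1.0]]
force: [1.0, -0.3, -1.4]
gripper_width: 0.0256
grasp_force: 0.0
[{'extent': [323.0, 229.3, 17.3, 120.0], 'conf': 0.61}]
roller z along y [np.float64(0.0194), np.float64(0.0207), np.float64(0.0204), np.float64(0.0205), np.float64(0.0194)]
t 14.55 p [0.4633 0.371  0.1362] yaw 9.73 tilt 0.19 w 0.0257 grip 0.0 F [0.3 0.  0.2]
az 0.0022 then dx -0.0478 dy 0.2866 dz 0.0062
```

The roller's top is at z≈0.0205 along its whole length, so it rests on the pocket floor. Now the yellow screwdriver.

```bash
python3 -m inch '[{"dx":-0.0068,"dy":0.041,"dz":0.001,"ax":0,"ay":0,"az":0,"jaw":-0.3},{"dx":-0.0068,"dy":0.041,"dz":0.001,"ax":0,"ay":0,"az":0,"jaw":-0.3},{"dx":-0.0068,"dy":0.041,"dz":0.001,"ax":0,"ay":0,"az":0,"jaw":-0.3},{"dx":-0.0068,"dy":0.041,"dz":0.001,"ax":0,"ay":0,"az":0,"jaw":-0.3},{"dx":-0.0068,"dy":0.041,"dz":0.001,"ax":0,"ay":0,"az":0,"jaw":-0.3},{"dx":-0.0068,"dy":0.041,"dz":0.001,"ax":0,"ay":0,"az":0,"jaw":-0.3},{"dx":-0.0068,"dy":0.041,"dz":0,"ax":0,"ay":0,"az":0,"jaw":-0.3}]' >/dev/null
python3 -m inch '[{"dx":0,"dy":0,"dz":0,"ax":0,"ay":0,"az":0,"jaw":-0.3},{"dx":0,"dy":0,"dz":0,"ax":0,"ay":0,"az":0,"jaw":-0.3},{"dx":0,"dy":0,"dz":0,"ax":0,"ay":0,"az":0,"jaw":-0.3}]' >/dev/null
cat > ob.py <<'E'
import sys
from h import *
n,x,y,rx,ry=sys.argv[1],*map(float,sys.argv[2:6])
k=cal("wrist"); im,d=read_camera("wrist"); W=world("wrist",d,k); print(look_for("wrist",n)[:1])
P=W[(W[...,2]>.004)&(W[...,2]<.035)&(abs(W[...,0]-x)<rx)&(abs(W[...,1]-y)<ry)]
m=cv2.minAreaRect(P[:,:2].astype(np.float32)); q=P[:,:2]-P[:,:2].mean(0); v=np.linalg.svd(q,full_matrices=False)[2][0]; print(m,np.degrees(np.arctan(v[1]/v[0])),np.percentile(P[:,2],98))
E
python3 ob.py screwdriver_yellow .49 .087 .095 .035
python3 go.py .464 .081 .006 9.6
```

```text
[{'extent': [316.6, 192.9, 29.5, 186.0], 'conf': 0.56}]
((0.4943203926086426, 0.09070288389921188), (0.15056324005126953, 0.023480162024497986), 10.3335542678833) 8.596301959481092 0.024095333450231734
t 15.9 p [0.4658 0.0816 0.1318] yaw 9.82 tilt 0.03 w 0.056 grip 0.0 F [-0.5  0.5 -0.1]
az 0.0039 then dx -0.0018 dy 0.0003 dz 0.1258
```

```bash
python3 -m inch '[{"dx":-0.001,"dy":-0.004,"dz":0.03,"ax":0,"ay":0,"az":0,"jaw":-0.3},{"dx":0,"dy":0,"dz":0.035,"ax":0,"ay":0,"az":0,"jaw":-0.3},{"dx":0,"dy":0,"dz":0.035,"ax":0,"ay":0,"az":0,"jaw":-0.3},{"dx":0,"dy":0,"dz":0.025,"ax":0,"ay":0,"az":0,"jaw":-0.3},{"dx":0,"dy":0,"dz":0,"ax":0,"ay":0,"az":0,"jaw":-0.3},{"dx":0,"dy":0,"dz":0,"ax":0,"ay":0,"az":0,"jaw":-0.3}]' 60
python3 -m inch '[{"dx":0,"dy":0,"dz":0,"ax":0,"ay":0,"az":0,"jaw":1},{"dx":0,"dy":0,"dz":0,"ax":0,"ay":0,"az":0,"jaw":1},{"dx":0,"dy":0,"dz":0,"ax":0,"ay":0,"az":0,"jaw":1},{"dx":0,"dy":0,"dz":0,"ax":0,"ay":0,"az":0,"jaw":1}]' 60
python3 -m inch '[{"dx":0,"dy":0,"dz":-0.03,"ax":0,"ay":0,"az":0,"jaw":1},{"dx":0,"dy":0,"dz":-0.04,"ax":0,"ay":0,"az":0,"jaw":1},{"dx":0,"dy":0,"dz":-0.05,"ax":0,"ay":0,"az":0,"jaw":1},{"dx":0,"dy":0,"dz":0,"ax":0,"ay":0,"az":0,"jaw":1}]'
python3 go.py .45 -.299 .125 9.6
```

```text
t: 16.65
ee_pos: [0.4651, 0.0849, 0.0079]
eef_rot: [[0.985, 0.17, 0.001], [0.17, -0.985, -0.0], [0.001, 0.0, -1.0]]
force: [-0.1, 0.9, 0.9]
gripper_width: 0.0555
grasp_force: 0.0
t: 17.15
ee_pos: [0.4656, 0.0845, 0.0085]
eef_rot: [[0.986, 0.169, 0.003], [0.169, -0.986, 0.0], [0.003, 0.0, -1.0]]
force: [-0.9, -0.3, 6.2]
gripper_width: 0.0224
grasp_force: 60.6
t: 17.65
ee_pos: [0.4675, 0.0844, 0.1317]
eef_rot: [[0.986, 0.169, 0.01], [0.169, -0.986, -0.0], [0.01, 0.002, -1.0]]
force: [-0.1, 1.3, -1.2]
gripper_width: 0.0224
grasp_force: 59.8
t 17.65 p [0.4675 0.0844 0.1317] yaw 9.74 tilt 0.58 w 0.0224 grip 59.8 F [-0.1  1.3 -1.2]
az 0.0024 then dx -0.0812 dy 0.3751 dz 0.0067
```

```bash
python3 -m inch '[{"dx":-0.009,"dy":0.0417,"dz":0,"ax":0,"ay":0,"az":0,"jaw":1},{"dx":-0.009,"dy":0.0417,"dz":0,"ax":0,"ay":0,"az":0,"jaw":1},{"dx":-0.009,"dy":0.0417,"dz":0,"ax":0,"ay":0,"az":0,"jaw":1},{"dx":-0.009,"dy":0.0417,"dz":0,"ax":0,"ay":0,"az":0,"jaw":1},{"dx":-0.009,"dy":0.0417,"dz":0,"ax":0,"ay":0,"az":0,"jaw":1},{"dx":-0.009,"dy":0.0417,"dz":0,"ax":0,"ay":0,"az":0,"jaw":1},{"dx":-0.009,"dy":0.0417,"dz":0,"ax":0,"ay":0,"az":0,"jaw":1},{"dx":-0.009,"dy":0.0417,"dz":0,"ax":0,"ay":0,"az":0,"jaw":1}]' >/dev/null
python3 -m inch '[{"dx":-0.009,"dy":0.0417,"dz":0,"ax":0,"ay":0,"az":0,"jaw":1},{"dx":0,"dy":0,"dz":0,"ax":0,"ay":0,"az":0,"jaw":1},{"dx":0,"dy":0,"dz":0,"ax":0,"ay":0,"az":0,"jaw":1},{"dx":0,"dy":0,"dz":0,"ax":0,"ay":0,"az":0,"jaw":1}]' >/dev/null
python3 -c "
from h import *
c=cal('wrist'); im,d=read_camera('wrist'); cv2.imwrite('pics/w8.png',im[...,::-1]); np.savez('w8.npz',im=im,W=world('wrist',d,c))"
python3 go.py .45 -.299 .0165 9.6
```

```text
t 19.2 p [ 0.4478 -0.2978  0.1265] yaw 9.81 tilt 0.06 w 0.0217 grip 59.8 F [ 0.2  0.3 -1. ]
az 0.0036 then dx 0.0020 dy 0.0016 dz 0.1100
```

View pics/w8.png

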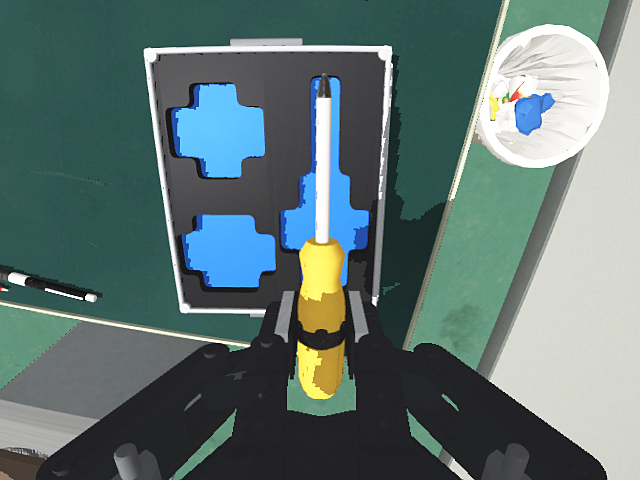

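The blue tray's corners are at (148,52),(389,48),(376,303),(185,311). The yellow driver is held with its tip at (324,77), over the long well.

```bash
python3 - <<'E'
from tf import *
z=np.load("w8.npz"); im,W=z["im"],z["W"]
c,R=tray(W,[(148,52),(389,48),(376,303),(185,311)])
H,S,V=cv2.split(cv2.cvtColor(im,cv2.COLOR_RGB2HSV))
b=np.zeros((480,640),bool); b[65:240,310:340]=1; P=W[b&(W[...,2]>.08)]; L=loc(c,R,P); print("shaft",np.percentile(L,[.5,50,99.5],axis=0).tolist(),"far/near x",np.median(L[L[:,1]<-50,0]),np.median(L[L[:,1]>-15,0]))
b[:]=0; b[235:405,290:350]=1; P=W[b&(W[...,2]>.08)&(S>130)&(H>18)&(H<35)]; L=loc(c,R,P); print("handle",np.percentile(L,[.5,50,99.5],axis=0).tolist())
m=(S>130)&(H>95)&(H<125)&(W[...,2]<.013)&(W[...,2]>.003)&(np.arange(640)<400); L=loc(c,R,W[m])
for n,q in dict(plug=L[(L[:,0]>0)&(L[:,1]>0)],usb=L[(L[:,0]>0)&(L[:,1]<0)],sd=L[L[:,0]<0]).items(): print(n,np.percentile(q,[1,99],axis=0).tolist())
for n,q in dict(yel=(-40,30),plug=(40,50),usb=(40,-46)).items(): print(n,(c+R@np.array(q)/1e3).round(4))
E
```

```text
tray [ 0.4783 -0.2544] yaw 99.95 res mm [[-0.3, -0.6], [-1.6, -0.8], [2.9, 0.8], [-1.0, 0.6]]
shaft [[-41.7, -66.7], [-38.1, -35.25], [-34.0, 0.1]] far/near x -38.5 -37.6
handle [[-47.9, -0.4], [-37.1, 30.9], [-25.8, 80.8]]
plug [[3.2, 20.721999999999998], [79.4, 84.5]]
usb [[7.3, -77.9], [75.1, -11.7]]
sd [[-74.143, -80.4], [-4.4, 76.14300000000003]]
yel [ 0.4556 -0.2989]
plug [ 0.4221 -0.2236]
usb [ 0.5167 -0.207 ]
```

```bash
python3 -m inch '[{"dx":0.005,"dy":0.001,"dz":0.03,"ax":0,"ay":0,"az":0,"jaw":1},{"dx":0,"dy":0,"dz":0.03,"ax":0,"ay":0,"az":0,"jaw":1},{"dx":0,"dy":0,"dz":0.022,"ax":0,"ay":0,"az":0,"jaw":1},{"dx":0,"dy":0,"dz":0.015,"ax":0,"ay":0,"az":0,"jaw":1},{"dx":0,"dy":0,"dz":0.012,"ax":0,"ay":0,"az":0,"jaw":1},{"dx":0,"dy":0,"dz":0,"ax":0,"ay":0,"az":0,"jaw":1}]'
python3 -m inch '[{"dx":0,"dy":0,"dz":0,"ax":0,"ay":0,"az":0,"jaw":0.22},{"dx":0,"dy":0,"dz":0,"ax":0,"ay":0,"az":0,"jaw":0.22},{"dx":0,"dy":0,"dz":0,"ax":0,"ay":0,"az":0,"jaw":0.22}]'
python3 -m inch '[{"dx":0,"dy":0,"dz":-0.03,"ax":0,"ay":0,"az":0,"jaw":0.22},{"dx":0,"dy":0,"dz":-0.04,"ax":0,"ay":0,"az":0,"jaw":0.22},{"dx":0,"dy":0,"dz":-0.05,"ax":0,"ay":0,"az":0,"jaw":0.22},{"dx":0,"dy":0,"dz":0,"ax":0,"ay":0,"az":0,"jaw":0.22},{"dx":0,"dy":0,"dz":0,"ax":0,"ay":0,"az":0,"jaw":0.22}]'
python3 -c "
from h import *
c=cal('wrist'); im,d=read_camera('wrist'); cv2.imwrite('pics/w9.png',im[...,::-1]); np.savez('w9.npz',im=im,W=world('wrist',d,c))"
python3 go.py .659 .02 .13 -9.6
```

```text
t: 19.95
ee_pos: [0.4532, -0.2992, 0.018]
eef_rot: [[0.986, 0.169, -0.0], [0.169, -0.986, 0.0], [-0.0, -0.0, -1.0]]
force: [-0.3, 0.3, -0.5]
gripper_width: 0.0221
grasp_force: 59.8
t: 20.32
ee_pos: [0.4532, -0.2994, 0.0185]
eef_rot: [[0.986, 0.169, 0.001], [0.169, -0.986, -0.001], [0.0, 0.001, -1.0]]
force: [0.6, 0.4, 0.2]
gripper_width: 0.0334
grasp_force: 0.0
t: 20.95
ee_pos: [0.4527, -0.2989, 0.1377]
eef_rot: [[0.986, 0.169, -0.0], [0.169, -0.986, 0.0], [-0.0, -0.0, -1.0]]
force: [-0.3, -0.4, -0.2]
gripper_width: 0.0333
grasp_force: 0.0
t 21.0 p [ 0.4522 -0.2985  0.1367] yaw 9.73 tilt 0.15 w 0.0332 grip 0.0 F [-0.   0.1  0.2]
az 0.3374 then dx 0.1508 dy -0.3485 dz 0.0067
```

View pics/w9.png

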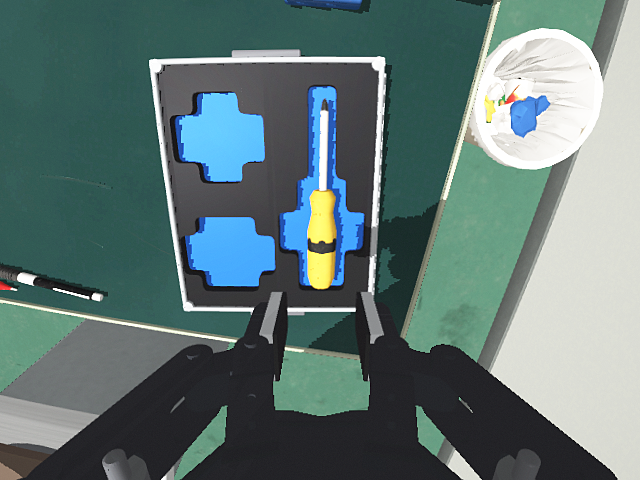

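The yellow driver is in its well, but the butt at (320,289) looks close to the pocket end, so I'll check its heights.

```bash
python3 - <<'E'
from tf import *
z=np.load("w9.npz"); im,W=z["im"],z["W"]
c,R=tray(W,[(155,65),(381,62),(368,303),(188,306)])
H,S,V=cv2.split(cv2.cvtColor(im,cv2.COLOR_RGB2HSV))
b=np.zeros((480,640),bool); b[180:295,300:345]=1; m=b&(S>130)&(H>18)&(H<35); P=W[m]; L=loc(c,R,P); print("handle",np.percentile(L,[.5,50,99.5],axis=0).tolist(),[np.percentile(P[abs(L[:,1]-y)<5,2],97).round(4) for y in(0,20,50,70)])
b[:]=0; b[95:190,316:330]=1; P=W[b]; L=loc(c,R,P); print("shaft z",[np.percentile(P[abs(L[:,1]-y)<5,2],95).round(4) for y in(-60,-40,-15)])
m=(S>130)&(H>95)&(H<125)&(W[...,2]<.013)&(W[...,2]>.003)&(np.arange(640)<385)&(np.arange(480)>60)[:,None]; L=loc(c,R,W[m])
for n,q in dict(plug=L[(L[:,0]>0)&(L[:,1]>0)],usb=L[(L[:,0]>0)&(L[:,1]<0)],sd=L[L[:,0]<0]).items(): print(n,np.percentile(q,[1,99],axis=0).tolist())
for n,q in dict(plug=(40,50),usb=(40,-46)).items(): print(n,(c+R@np.array(q)/1e3).round(4))
E
```

```text
Traceback (most recent call last):
  File "tf.py", line 13, in tray
    Q=np.array([[ (lambda L:[L[:,0].max() if m[0]>0 else L[:,0].min(), L[:,1].max() if m[1]>0 else L[:,1].min()])(w[:,:2]@Rz)] for w,m in zip(P,M)]).reshape(-1,2)@Rz.T
                  ~~~~~~~~~~~~~~~~~~~~~~~~~~~~~~~~~~~~~~~~~~~~~~~~~~~~~~~~~~~~~~~~~~~~~~~~~~~~~~~~~~~~~~~~~~~~~~~^^^^^^^^^^^^
  File "tf.py", line 13, in <lambda>
    Q=np.array([[ (lambda L:[L[:,0].max() if m[0]>0 else L[:,0].min(), L[:,1].max() if m[1]>0 else L[:,1].min()])(w[:,:2]@Rz)] for w,m in zip(P,M)]).reshape(-1,2)@Rz.T
                                                         ~~~~~~~~~~^^
ValueError: zero-size array to reduction operation minimum which has no identity
```

```bash
python3 - <<'E'
from tf import *
z=np.load("w9.npz"); im,W=z["im"],z["W"]
c,R=tray(W,[(153,63),(382,61),(372,307),(186,308)])
H,S,V=cv2.split(cv2.cvtColor(im,cv2.COLOR_RGB2HSV))
b=np.zeros((480,640),bool); b[180:295,300:345]=1; m=b&(S>130)&(H>18)&(H<35); P=W[m]; L=loc(c,R,P); print("handle",np.percentile(L,[.5,50,99.5],axis=0).tolist(),[np.percentile(P[abs(L[:,1]-y)<5,2],97).round(4) for y in(0,20,50,70)])
b[:]=0; b[95:190,316:330]=1; P=W[b]; L=loc(c,R,P); print("shaft z",[np.percentile(P[abs(L[:,1]-y)<5,2],95).round(4) for y in(-60,-40,-15)])
m=(S>130)&(H>95)&(H<125)&(W[...,2]<.013)&(W[...,2]>.003)&(np.arange(640)<385)&(np.arange(480)>60)[:,None]; L=loc(c,R,W[m])
for n,q in dict(plug=L[(L[:,0]>0)&(L[:,1]>0)],usb=L[(L[:,0]>0)&(L[:,1]<0)],sd=L[L[:,0]<0]).items(): print(n,np.percentile(q,[1,99],axis=0).tolist())
for n,q in dict(plug=(40,50),usb=(40,-46)).items(): print(n,(c+R@np.array(q)/1e3).round(4))
E
```

```text
Traceback (most recent call last):
  File "tf.py", line 13, in tray
    Q=np.array([[ (lambda L:[L[:,0].max() if m[0]>0 else L[:,0].min(), L[:,1].max() if m[1]>0 else L[:,1].min()])(w[:,:2]@Rz)] for w,m in zip(P,M)]).reshape(-1,2)@Rz.T
                  ~~~~~~~~~~~~~~~~~~~~~~~~~~~~~~~~~~~~~~~~~~~~~~~~~~~~~~~~~~~~~~~~~~~~~~~~~~~~~~~~~~~~~~~~~~~~~~~^^^^^^^^^^^^
  File "tf.py", line 13, in <lambda>
    Q=np.array([[ (lambda L:[L[:,0].max() if m[0]>0 else L[:,0].min(), L[:,1].max() if m[1]>0 else L[:,1].min()])(w[:,:2]@Rz)] for w,m in zip(P,M)]).reshape(-1,2)@Rz.T
                                                         ~~~~~~~~~~^^
ValueError: zero-size array to reduction operation minimum which has no identity
```

```bash
python3 - <<'E'
from tf import *
z=np.load("w9.npz"); im,W=z["im"],z["W"]
c=np.array([.4766,-.2535]); a=np.radians(99.7); R=np.array([[np.cos(a),-np.sin(a)],[np.sin(a),np.cos(a)]])
H,S,V=cv2.split(cv2.cvtColor(im,cv2.COLOR_RGB2HSV))
b=np.zeros((480,640),bool); b[180:295,300:345]=1; m=b&(S>130)&(H>18)&(H<35); P=W[m]; L=loc(c,R,P); print("handle",np.percentile(L,[.5,50,99.5],axis=0).tolist(),[np.percentile(P[abs(L[:,1]-y)<5,2],97).round(4) for y in(0,20,50,70)])
b[:]=0; b[95:190,316:330]=1; P=W[b]; L=loc(c,R,P); print("shaft z",[np.percentile(P[abs(L[:,1]-y)<5,2],95).round(4) for y in(-60,-40,-15)])
m=(S>130)&(H>95)&(H<125)&(W[...,2]<.013)&(W[...,2]>.003)&(np.arange(640)<385)&(np.arange(480)>60)[:,None]; L=loc(c,R,W[m])
for n,q in dict(plug=L[(L[:,0]>0)&(L[:,1]>0)],usb=L[(L[:,0]>0)&(L[:,1]<0)],sd=L[L[:,0]<0]).items(): print(n,np.percentile(q,[1,99],axis=0).tolist())
E
```

```text
handle [[-51.7, -7.056], [-41.1, 28.3], [-29.4, 79.29599999999964]] [np.float64(0.0302), np.float64(0.0311), np.float64(0.032), np.float64(0.0316)]
shaft z [np.float64(0.0236), np.float64(0.0239), np.float64(0.0236)]
plug [[2.1, 19.085], [78.1, 83.1]]
usb [[6.3, -79.137], [74.1, -13.0]]
sd [[-75.3, -82.7], [-5.8, 80.4]]
```

The yellow driver is flat: handle top 0.031–0.032, shaft top 0.0236. Next, the serial plug.

```bash
python3 -m inch '[{"dx":0,"dy":0,"dz":0,"ax":0,"ay":0,"az":0.1687,"jaw":-0.5},{"dx":0,"dy":0,"dz":0,"ax":0,"ay":0,"az":0.1687,"jaw":-0.5},{"dx":0.0168,"dy":-0.0387,"dz":0.0007,"ax":0,"ay":0,"az":0,"jaw":-0.5},{"dx":0.0168,"dy":-0.0387,"dz":0.0007,"ax":0,"ay":0,"az":0,"jaw":-0.5},{"dx":0.0168,"dy":-0.0387,"dz":0.0007,"ax":0,"ay":0,"az":0,"jaw":-0.5},{"dx":0.0168,"dy":-0.0387,"dz":0.0007,"ax":0,"ay":0,"az":0,"jaw":-0.5}]' >/dev/null
python3 -m inch '[{"dx":0.0168,"dy":-0.0387,"dz":0.0007,"ax":0,"ay":0,"az":0,"jaw":-0.5},{"dx":0.0168,"dy":-0.0387,"dz":0.0007,"ax":0,"ay":0,"az":0,"jaw":-0.5},{"dx":0.0168,"dy":-0.0387,"dz":0.0007,"ax":0,"ay":0,"az":0,"jaw":-0.5},{"dx":0.0168,"dy":-0.0387,"dz":0.0007,"ax":0,"ay":0,"az":0,"jaw":-0.5},{"dx":0.0168,"dy":-0.0387,"dz":0.0007,"ax":0,"ay":0,"az":0,"jaw":-0.5},{"dx":0,"dy":0,"dz":0,"ax":0,"ay":0,"az":0,"jaw":-0.5},{"dx":0,"dy":0,"dz":0,"ax":0,"ay":0,"az":0,"jaw":-0.5},{"dx":0,"dy":0,"dz":0,"ax":0,"ay":0,"az":0,"jaw":-0.5}]' >/dev/null
python3 ob.py serial_plug .662 .0215 .045 .035
python3 go.py .662 .0205 .008 -9.6
python3 -c "
from h import *
im,d=read_camera('wrist'); cv2.imwrite('pics/w10.png',im[...,::-1])"
```

```text
[{'extent': [315.6, 229.3, 46.6, 62.3], 'conf': 0.95}]
((0.6642884016036987, 0.023416753858327866), (0.034034181386232376, 0.052230801433324814), 75.16400909423828) -14.344327335443598 0.016838056203363486
t 22.85 p [0.6597 0.0179 0.1315] yaw -9.68 tilt 0.03 w 0.0637 grip 0.0 F [-0.6 -0.4 -0.2]
az -0.0015 then dx 0.0019 dy -0.0029 dz 0.1235
```

View pics/w10.png

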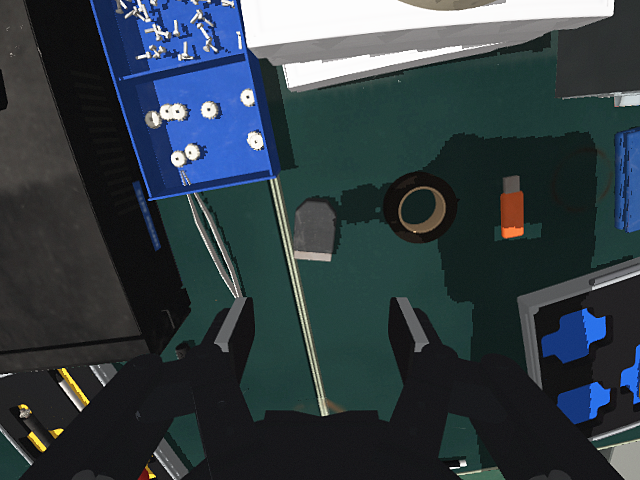

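The plug is at (317,230), its metal end toward the robot. It sits about 60 mm clear of the tape edge (385). Its depth-based size is exact at 34.0×52.2 mm, and its angle is −14.8°.

```bash
python3 go.py .664 .0233 .0075 -14.7
python3 -m inch '[{"dx":0.0032,"dy":-0.0064,"dz":0.02,"ax":0,"ay":0,"az":0.088,"jaw":-0.4},{"dx":0,"dy":0,"dz":0.03,"ax":0,"ay":0,"az":0,"jaw":-0.4},{"dx":0,"dy":0,"dz":0.03,"ax":0,"ay":0,"az":0,"jaw":-0.4},{"dx":0,"dy":0,"dz":0.025,"ax":0,"ay":0,"az":0,"jaw":-0.4},{"dx":0,"dy":0,"dz":0.018,"ax":0,"ay":0,"az":0,"jaw":-0.4},{"dx":0,"dy":0,"dz":0,"ax":0,"ay":0,"az":0,"jaw":-0.4},{"dx":0,"dy":0,"dz":0,"ax":0,"ay":0,"az":0,"jaw":-0.4}]' 50
python3 -m inch '[{"dx":0,"dy":0,"dz":0,"ax":0,"ay":0,"az":0,"jaw":1},{"dx":0,"dy":0,"dz":0,"ax":0,"ay":0,"az":0,"jaw":1},{"dx":0,"dy":0,"dz":0,"ax":0,"ay":0,"az":0,"jaw":1},{"dx":0,"dy":0,"dz":0,"ax":0,"ay":0,"az":0,"jaw":1}]' 50
python3 -m inch '[{"dx":0,"dy":0,"dz":-0.03,"ax":0,"ay":0,"az":0,"jaw":1},{"dx":0,"dy":0,"dz":-0.04,"ax":0,"ay":0,"az":0,"jaw":1},{"dx":0,"dy":0,"dz":-0.05,"ax":0,"ay":0,"az":0,"jaw":1},{"dx":0,"dy":0,"dz":0,"ax":0,"ay":0,"az":0,"jaw":1},{"dx":0,"dy":0,"dz":0,"ax":0,"ay":0,"az":0,"jaw":1}]'
python3 go.py .4205 -.2227 .125 9.7
```

```text
t 22.9 p [0.6598 0.018  0.1317] yaw -9.68 tilt 0.01 w 0.064 grip 0.0 F [ 1.   0.1 -0.3]
az 0.0875 then dx 0.0027 dy -0.0062 dz 0.1242
t: 23.78
ee_pos: [0.6653, 0.0245, 0.0099]
eef_rot: [[0.967, -0.253, 0.002], [-0.253, -0.967, -0.0], [0.002, -0.0, -1.0]]
force: [0.2, 0.1, 0.5]
gripper_width: 0.0595
grasp_force: 0.0
t: 24.28
ee_pos: [0.6657, 0.0247, 0.0105]
eef_rot: [[0.968, -0.253, 0.003], [-0.253, -0.968, -0.0], [0.003, -0.0, -1.0]]
force: [-1.5, 0.7, 5.6]
gripper_width: 0.0315
grasp_force: 50.2
t: 24.9
ee_pos: [0.6638, 0.0249, 0.128]
eef_rot: [[0.968, -0.253, -0.001], [-0.253, -0.968, 0.0], [-0.001, 0.0, -1.0]]
force: [-0.5, -0.7, -1.1]
gripper_width: 0.0317
grasp_force: 49.6
t 24.9 p [0.6638 0.0249 0.128 ] yaw -14.64 tilt 0.07 w 0.0317 grip 49.6 F [-0.5 -0.7 -1.1]
az -0.4248 then dx -0.2815 dy 0.2030 dz 0.0030
```

```bash
python3 -m inch '[{"dx":0,"dy":0,"dz":0,"ax":0,"ay":0,"az":-0.1416,"jaw":1},{"dx":0,"dy":0,"dz":0,"ax":0,"ay":0,"az":-0.1416,"jaw":1},{"dx":0,"dy":0,"dz":0,"ax":0,"ay":0,"az":-0.1416,"jaw":1},{"dx":-0.0352,"dy":0.0254,"dz":0,"ax":0,"ay":0,"az":0,"jaw":1},{"dx":-0.0352,"dy":0.0254,"dz":0,"ax":0,"ay":0,"az":0,"jaw":1},{"dx":-0.0352,"dy":0.0254,"dz":0,"ax":0,"ay":0,"az":0,"jaw":1},{"dx":-0.0352,"dy":0.0254,"dz":0,"ax":0,"ay":0,"az":0,"jaw":1}]' >/dev/null
python3 -m inch '[{"dx":-0.0352,"dy":0.0254,"dz":0,"ax":0,"ay":0,"az":0,"jaw":1},{"dx":-0.0352,"dy":0.0254,"dz":0,"ax":0,"ay":0,"az":0,"jaw":1},{"dx":-0.0352,"dy":0.0254,"dz":0,"ax":0,"ay":0,"az":0,"jaw":1},{"dx":-0.0352,"dy":0.0254,"dz":0,"ax":0,"ay":0,"az":0,"jaw":1},{"dx":0,"dy":0,"dz":0,"ax":0,"ay":0,"az":0,"jaw":1},{"dx":0,"dy":0,"dz":0,"ax":0,"ay":0,"az":0,"jaw":1},{"dx":0,"dy":0,"dz":0,"ax":0,"ay":0,"az":0,"jaw":1}]' >/dev/null
python3 -c "
from h import *
c=cal('wrist'); im,d=read_camera('wrist'); cv2.imwrite('pics/w11.png',im[...,::-1]); np.savez('w11.npz',im=im,W=world('wrist',d,c))"
python3 go.py .4205 -.2227 .0185 9.7
```

```text
t 26.7 p [ 0.4214 -0.2221  0.1282] yaw 9.78 tilt 0.06 w 0.0312 grip 49.6 F [-0.2  0.3 -0.3]
az 0.0014 then dx -0.0010 dy 0.0005 dz 0.1097
```

View pics/w11.png

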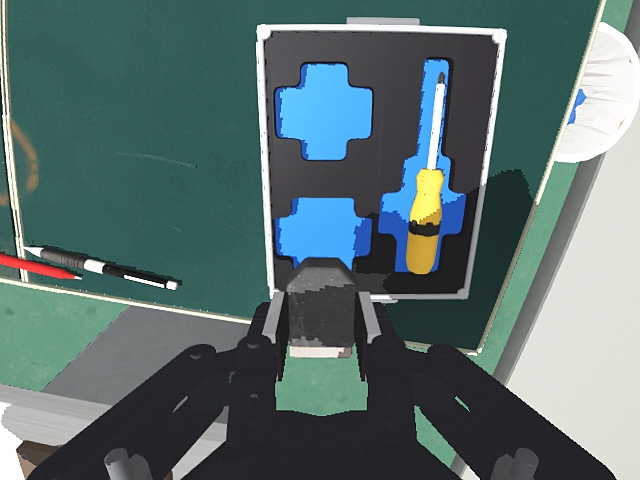

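The plug is held straight, from (321,258) to (321,357), above its pocket. I'll check its offset against the fully visible usb pocket.

```bash
python3 - <<'E'
from tf import *
z=np.load("w11.npz"); im,W=z["im"],z["W"]
c=np.array([.4766,-.2535]); a=np.radians(99.7); R=np.array([[np.cos(a),-np.sin(a)],[np.sin(a),np.cos(a)]])
H,S,V=cv2.split(cv2.cvtColor(im,cv2.COLOR_RGB2HSV))
b=np.zeros((480,640),bool); b[255:360,284:360]=1; P=W[b&(W[...,2]>.1)]; L=loc(c,R,P); print("plug",np.percentile(L,[.5,50,99.5],axis=0).tolist(),P[:,2].min(),np.percentile(P[:,2],[50,99]))
top=b&(W[...,2]>.118)&(W[...,2]<.16); P=W[top]; r=cv2.minAreaRect(loc(c,R,P).astype(np.float32)); print(r)
m=(S>130)&(H>95)&(H<125)&(W[...,2]<.013)&(W[...,2]>.003)&(np.arange(640)<385)&(np.arange(480)>60)[:,None]; L=loc(c,R,W[m]); q=L[(L[:,0]>0)&(L[:,1]<0)]; print("usb pocket",np.percentile(q,[1,99],axis=0).tolist())
for u,v in [(260,32),(502,34)]:
    w=W[v-6:v+7,u-6:u+7].reshape(-1,3); w=w[(w[:,2]>.017)&(w[:,2]<.027)]; L=loc(c,R,w); print("corner",L.min(0),L.max(0))
E
```

```text
plug [[24.088, 23.5], [40.2, 44.9], [56.6, 74.71199999999999]] 0.1184623743155346 [0.13294241 0.15533703]
((40.99264907836914, 49.57817840576172), (52.48619079589844, 35.07770538330078), 87.60575103759766)
usb pocket [[4.377, -79.3], [74.0, -13.2]]
corner [  77.4 -101.7] [ 84.8 -93.9]
corner [ -86.  -102.5] [-77.4 -94.8]
```

```bash
python3 -m inch '[{"dx":0,"dy":0.0005,"dz":0.03,"ax":0,"ay":0,"az":0,"jaw":1},{"dx":0,"dy":0,"dz":0.03,"ax":0,"ay":0,"az":0,"jaw":1},{"dx":0,"dy":0,"dz":0.022,"ax":0,"ay":0,"az":0,"jaw":1},{"dx":0,"dy":0,"dz":0.015,"ax":0,"ay":0,"az":0,"jaw":1},{"dx":0,"dy":0,"dz":0.0125,"ax":0,"ay":0,"az":0,"jaw":1},{"dx":0,"dy":0,"dz":0,"ax":0,"ay":0,"az":0,"jaw":1}]'
python3 -m inch '[{"dx":0,"dy":0,"dz":0,"ax":0,"ay":0,"az":0,"jaw":0.02},{"dx":0,"dy":0,"dz":0,"ax":0,"ay":0,"az":0,"jaw":0.02},{"dx":0,"dy":0,"dz":0,"ax":0,"ay":0,"az":0,"jaw":0.02}]'
python3 -m inch '[{"dx":0,"dy":0,"dz":-0.03,"ax":0,"ay":0,"az":0,"jaw":0.02},{"dx":0,"dy":0,"dz":-0.04,"ax":0,"ay":0,"az":0,"jaw":0.02},{"dx":0,"dy":0,"dz":-0.05,"ax":0,"ay":0,"az":0,"jaw":0.02},{"dx":0,"dy":0,"dz":0,"ax":0,"ay":0,"az":0,"jaw":0.02},{"dx":0,"dy":0,"dz":0,"ax":0,"ay":0,"az":0,"jaw":0.02}]'
python3 - <<'E'
from tf import *
k=cal('wrist'); im,d=read_camera('wrist'); W=world('wrist',d,k); print(look_for("wrist","serial_plug")[:1])
c=np.array([.4766,-.2535]); a=np.radians(99.7); R=np.array([[np.cos(a),-np.sin(a)],[np.sin(a),np.cos(a)]])
L=((W[...,:2]-c)@R*1e3); m=(W[...,2]>.0195)&(W[...,2]<.04)&(abs(L[...,0]-40)<30)&(abs(L[...,1]-50)<36); P=L[m]; r=cv2.minAreaRect(P.astype(np.float32)); print(r); print("z by y",[np.percentile(W[m][abs(P[:,1]-y)<4,2],[50,95]).round(4).tolist() for y in(30,45,60)],"by x",[np.median(W[m][abs(P[:,0]-x)<4,2]).round(4) for x in(28,40,52)])
E
python3 go.py .646 -.148 .13 -0.9
```

```text
t: 27.45
ee_pos: [0.4216, -0.2236, 0.0192]
eef_rot: [[0.986, 0.169, 0.0], [0.169, -0.986, -0.0], [0.0, 0.0, -1.0]]
force: [0.3, -0.2, -1.2]
gripper_width: 0.031
grasp_force: 52.6
t: 27.82
ee_pos: [0.4213, -0.2236, 0.0195]
eef_rot: [[0.986, 0.168, 0.0], [0.168, -0.986, -0.0], [0.0, 0.0, -1.0]]
force: [-0.7, -0.1, 0.4]
gripper_width: 0.042
grasp_force: 0.0
t: 28.45
ee_pos: [0.4208, -0.2232, 0.1388]
eef_rot: [[0.986, 0.168, -0.0], [0.168, -0.986, 0.0], [-0.0, -0.0, -1.0]]
force: [-0.4, 0.1, 0.1]
gripper_width: 0.0421
grasp_force: 0.0
[{'extent': [323.4, 232.8, 45.1, 60.1], 'conf': 0.61}]
((38.80120849609375, 49.33618927001953), (68.89466857910156, 58.0567512512207), 86.44744110107422)
z by y [[0.0234, 0.0246], [0.0235, 0.0246], [0.0235, 0.0246]] by x [np.float64(0.0233), np.float64(0.0233), np.float64(0.0232)]
t 28.55 p [ 0.4201 -0.2226  0.1375] yaw 9.69 tilt 0.2 w 0.042 grip 0.0 F [ 0.6  0.8 -0.4]
az 0.1848 then dx 0.2247 dy -0.0782 dz 0.0075
```

The plug is flat: top 0.0233–0.0235 everywhere, against 0.024 expected. Last item, the usb stick.

```bash
python3 -m inch '[{"dx":0,"dy":0,"dz":0.001,"ax":0,"ay":0,"az":0.185,"jaw":-0.05},{"dx":0.0385,"dy":-0.0131,"dz":0.001,"ax":0,"ay":0,"az":0,"jaw":-0.05},{"dx":0.0385,"dy":-0.0131,"dz":0.001,"ax":0,"ay":0,"az":0,"jaw":-0.05},{"dx":0.0385,"dy":-0.0131,"dz":0.001,"ax":0,"ay":0,"az":0,"jaw":-0.05},{"dx":0.0385,"dy":-0.0131,"dz":0.001,"ax":0,"ay":0,"az":0,"jaw":-0.05},{"dx":0.0385,"dy":-0.0131,"dz":0.001,"ax":0,"ay":0,"az":0,"jaw":-0.05},{"dx":0.0385,"dy":-0.0131,"dz":0.001,"ax":0,"ay":0,"az":0,"jaw":-0.05}]' >/dev/null
python3 -m inch '[{"dx":0,"dy":0,"dz":0,"ax":0,"ay":0,"az":0,"jaw":-0.05},{"dx":0,"dy":0,"dz":0,"ax":0,"ay":0,"az":0,"jaw":-0.05},{"dx":0,"dy":0,"dz":0,"ax":0,"ay":0,"az":0,"jaw":-0.05}]' >/dev/null
sed 's/>.004/>.003/' ob.py > ob2.py; python3 ob2.py usb_stick .653 -.147 .04 .022
python3 go.py .651 -.1465 .005 -0.9
```

```text
[{'extent': [318.4, 227.5, 22.3, 63.8], 'conf': 0.62}]
((0.6550753712654114, -0.14489756524562836), (0.052771639078855515, 0.01800132915377617), 1.819767713546753) 1.741374607307543 0.009260843916219792
t 29.9 p [ 0.6525 -0.1489  0.1322] yaw -0.96 tilt 0.03 w 0.0447 grip 0.0 F [-0.   0.7  0.4]
az -0.0010 then dx -0.0015 dy -0.0024 dz 0.1272
```

```bash
python3 -m inch '[{"dx":-0.001,"dy":-0.004,"dz":0.03,"ax":0,"ay":0,"az":-0.048,"jaw":-0.05},{"dx":0,"dy":0,"dz":0.03,"ax":0,"ay":0,"az":0,"jaw":-0.05},{"dx":0,"dy":0,"dz":0.03,"ax":0,"ay":0,"az":0,"jaw":-0.05},{"dx":0,"dy":0,"dz":0.023,"ax":0,"ay":0,"az":0,"jaw":-0.05},{"dx":0,"dy":0,"dz":0.014,"ax":0,"ay":0,"az":0,"jaw":-0.05},{"dx":0,"dy":0,"dz":0,"ax":0,"ay":0,"az":0,"jaw":-0.05},{"dx":0,"dy":0,"dz":0,"ax":0,"ay":0,"az":0,"jaw":-0.05}]' 40
python3 -m inch '[{"dx":0,"dy":0,"dz":0,"ax":0,"ay":0,"az":0,"jaw":1},{"dx":0,"dy":0,"dz":0,"ax":0,"ay":0,"az":0,"jaw":1},{"dx":0,"dy":0,"dz":0,"ax":0,"ay":0,"az":0,"jaw":1},{"dx":0,"dy":0,"dz":0,"ax":0,"ay":0,"az":0,"jaw":1}]' 40
python3 -m inch '[{"dx":0,"dy":0,"dz":-0.03,"ax":0,"ay":0,"az":0,"jaw":1},{"dx":0,"dy":0,"dz":-0.04,"ax":0,"ay":0,"az":0,"jaw":1},{"dx":0,"dy":0,"dz":-0.05,"ax":0,"ay":0,"az":0,"jaw":1},{"dx":0,"dy":0,"dz":0,"ax":0,"ay":0,"az":0,"jaw":1},{"dx":0,"dy":0,"dz":0,"ax":0,"ay":0,"az":0,"jaw":1}]'
python3 go.py .512 -.206 .125 9.7
```

```text
t: 30.78
ee_pos: [0.6533, -0.1449, 0.0065]
eef_rot: [[0.999, 0.032, 0.002], [0.032, -0.999, -0.001], [0.002, 0.001, -1.0]]
force: [0.2, 0.2, -0.1]
gripper_width: 0.0448
grasp_force: 0.0
t: 31.28
ee_pos: [0.6533, -0.1448, 0.0066]
eef_rot: [[0.999, 0.032, 0.002], [0.032, -0.999, -0.001], [0.002, 0.001, -1.0]]
force: [-0.9, -0.1, 5.8]
gripper_width: 0.0151
grasp_force: 39.5
t: 31.9
ee_pos: [0.6518, -0.1443, 0.1243]
eef_rot: [[0.999, 0.032, -0.001], [0.032, -0.999, 0.0], [-0.001, -0.001, -1.0]]
force: [0.2, 0.1, -0.6]
gripper_width: 0.0152
grasp_force: 39.0
t 31.9 p [ 0.6518 -0.1443  0.1243] yaw 1.85 tilt 0.08 w 0.0152 grip 39.0 F [ 0.2  0.1 -0.6]
az -0.1370 then dx -0.1482 dy 0.0373 dz -0.0007
```

```bash
python3 -m inch '[{"dx":0,"dy":0,"dz":0,"ax":0,"ay":0,"az":-0.137,"jaw":1},{"dx":-0.0296,"dy":0.0075,"dz":0,"ax":0,"ay":0,"az":0,"jaw":1},{"dx":-0.0296,"dy":0.0075,"dz":0,"ax":0,"ay":0,"az":0,"jaw":1},{"dx":-0.0296,"dy":0.0075,"dz":0,"ax":0,"ay":0,"az":0,"jaw":1},{"dx":-0.0296,"dy":0.0075,"dz":0,"ax":0,"ay":0,"az":0,"jaw":1},{"dx":-0.0296,"dy":0.0075,"dz":0,"ax":0,"ay":0,"az":0,"jaw":1},{"dx":0,"dy":0,"dz":0,"ax":0,"ay":0,"az":0,"jaw":1},{"dx":0,"dy":0,"dz":0,"ax":0,"ay":0,"az":0,"jaw":1}]' >/dev/null
python3 -m inch '[{"dx":0,"dy":0,"dz":0,"ax":0,"ay":0,"az":0,"jaw":1}]' >/dev/null
python3 -c "
from h import *
c=cal('wrist'); im,d=read_camera('wrist'); cv2.imwrite('pics/w12.png',im[...,::-1]); np.savez('w12.npz',im=im,W=world('wrist',d,c))"
python3 go.py .512 -.206 .015 9.7
```

```text
t 33.08 p [ 0.5134 -0.206   0.1249] yaw 9.75 tilt 0.02 w 0.0154 grip 39.0 F [ 0.3 -0.1 -0.1]
az 0.0008 then dx -0.0014 dy -0.0002 dz 0.1099
```

View pics/w12.png

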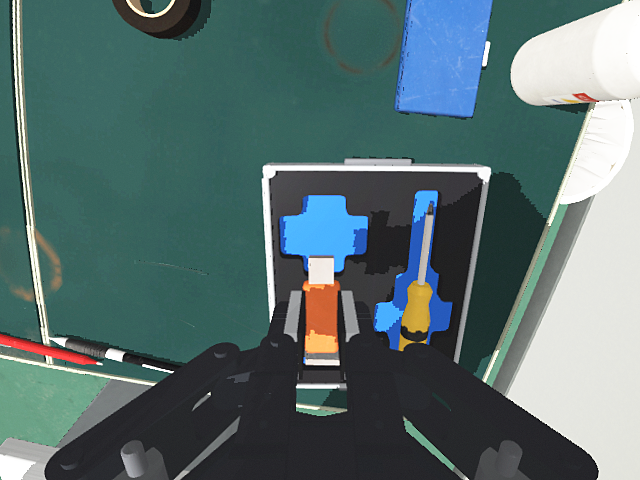

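The usb stick is held straight, from (321,257) to about (322,362). I'll check its offset.

```bash
python3 - <<'E'
from tf import *
z=np.load("w12.npz"); im,W=z["im"],z["W"]
c=np.array([.4766,-.2535]); a=np.radians(99.7); R=np.array([[np.cos(a),-np.sin(a)],[np.sin(a),np.cos(a)]])
H,S,V=cv2.split(cv2.cvtColor(im,cv2.COLOR_RGB2HSV))
b=np.zeros((480,640),bool); b[252:370,300:342]=1; m=b&(W[...,2]>.1)&(W[...,2]<.2); P=W[m]; L=loc(c,R,P); print("stick",np.percentile(L,[.5,50,99.5],axis=0).tolist(),np.percentile(P[:,2],[1,50,99]))
m&=(S>130)&(H>3)&(H<18); L=loc(c,R,W[m]); print("case",np.percentile(L,[.5,50,99.5],axis=0).tolist(),np.percentile(W[m][:,2],[1,50,99]))
for u,v in [(267,171),(486,173)]:
    w=W[v-6:v+7,u-6:u+7].reshape(-1,3); w=w[(w[:,2]>.017)&(w[:,2]<.027)]; L=loc(c,R,w); print("corner",L.min(0),L.max(0))
E
```

```text
stick [[32.3, -72.2], [41.0, -49.3], [50.1, -20.8]] [0.12182261 0.12602516 0.16224076]
case [[32.8, -59.0], [40.5, -45.0], [49.2, -20.8]] [0.12276218 0.1260231  0.13922417]
corner [  76.2 -103.1] [ 84.1 -94.2]
corner [ -85.7 -102.5] [-76.7 -93. ]
```

```bash
python3 -m inch '[{"dx":0,"dy":0.0015,"dz":0.03,"ax":0,"ay":0,"az":0,"jaw":1},{"dx":0,"dy":0,"dz":0.03,"ax":0,"ay":0,"az":0,"jaw":1},{"dx":0,"dy":0,"dz":0.022,"ax":0,"ay":0,"az":0,"jaw":1},{"dx":0,"dy":0,"dz":0.015,"ax":0,"ay":0,"az":0,"jaw":1},{"dx":0,"dy":0,"dz":0.0125,"ax":0,"ay":0,"az":0,"jaw":1},{"dx":0,"dy":0,"dz":0,"ax":0,"ay":0,"az":0,"jaw":1}]'
python3 -m inch '[{"dx":0,"dy":0,"dz":0,"ax":0,"ay":0,"az":0,"jaw":0.36},{"dx":0,"dy":0,"dz":0,"ax":0,"ay":0,"az":0,"jaw":0.36},{"dx":0,"dy":0,"dz":0,"ax":0,"ay":0,"az":0,"jaw":0.36}]'
python3 -m inch '[{"dx":0,"dy":0,"dz":-0.03,"ax":0,"ay":0,"az":0,"jaw":0.36},{"dx":0,"dy":0,"dz":-0.04,"ax":0,"ay":0,"az":0,"jaw":0.36},{"dx":0,"dy":0,"dz":-0.05,"ax":0,"ay":0,"az":0,"jaw":0.36},{"dx":-0.02,"dy":0,"dz":-0.03,"ax":0,"ay":0,"az":0,"jaw":0.36},{"dx":-0.02,"dy":0,"dz":-0.03,"ax":0,"ay":0,"az":0,"jaw":0.36},{"dx":0,"dy":0,"dz":0,"ax":0,"ay":0,"az":0,"jaw":0.36},{"dx":0,"dy":0,"dz":0,"ax":0,"ay":0,"az":0,"jaw":0.36}]'
python3 - <<'E'
from tf import *
k=cal('wrist'); im,d=read_camera('wrist'); W=world('wrist',d,k); cv2.imwrite('pics/w13.png',im[...,::-1])
c=np.array([.4766,-.2535]); a=np.radians(99.7); R=np.array([[np.cos(a),-np.sin(a)],[np.sin(a),np.cos(a)]])
H,S,V=cv2.split(cv2.cvtColor(im,cv2.COLOR_RGB2HSV)); L=((W[...,:2]-c)@R*1e3); m=(S>130)&(H>3)&(H<18)&(abs(L[...,0]-40)<20)&(abs(L[...,1]+46)<36); P=L[m]; print(cv2.minAreaRect(P.astype(np.float32))); print("z by y",[np.median(W[m][abs(P[:,1]-y)<4,2]).round(4) for y in(-52,-40,-28)])
im,d=read_camera('top'); cv2.imwrite('pics/top1.png',cv2.resize(im[180:335,160:500],None,fx=2.35,fy=2.35,interpolation=cv2.INTER_CUBIC)[...,::-1])
E
```

```text
t: 33.83
ee_pos: [0.5135, -0.208, 0.0157]
eef_rot: [[0.986, 0.169, 0.0], [0.169, -0.986, -0.0], [0.0, 0.0, -1.0]]
force: [0.2, 0.2, 0.3]
gripper_width: 0.0151
grasp_force: 39.1
t: 34.2
ee_pos: [0.5132, -0.208, 0.0161]
eef_rot: [[0.986, 0.168, 0.001], [0.168, -0.986, -0.0], [0.0, 0.0, -1.0]]
force: [-0.3, 0.2, -0.3]
gripper_width: 0.0272
grasp_force: 0.0
t: 35.08
ee_pos: [0.4735, -0.2143, 0.195]
eef_rot: [[0.986, 0.168, -0.0], [0.168, -0.986, 0.001], [-0.0, -0.001, -1.0]]
force: [0.1, 0.3, -0.1]
gripper_width: 0.0276
grasp_force: 0.0
((42.44880676269531, -33.510833740234375), (33.07054138183594, 48.684852600097656), 12.713804244995117)
z by y [np.float64(0.0159), np.float64(0.0158), np.float64(0.0159)]
```

View pics/w13.png

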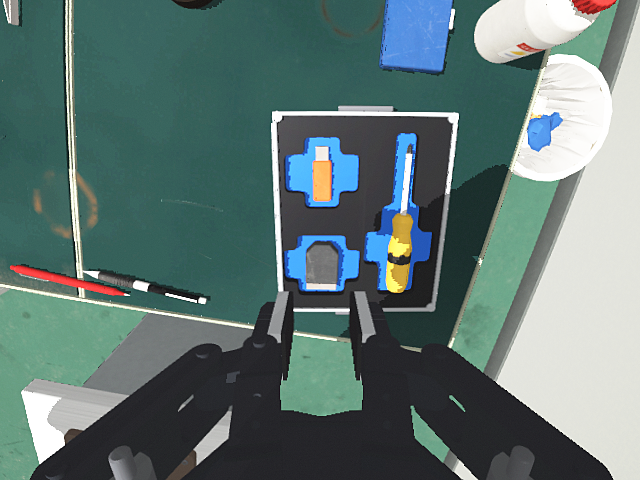

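View pics/top1.png

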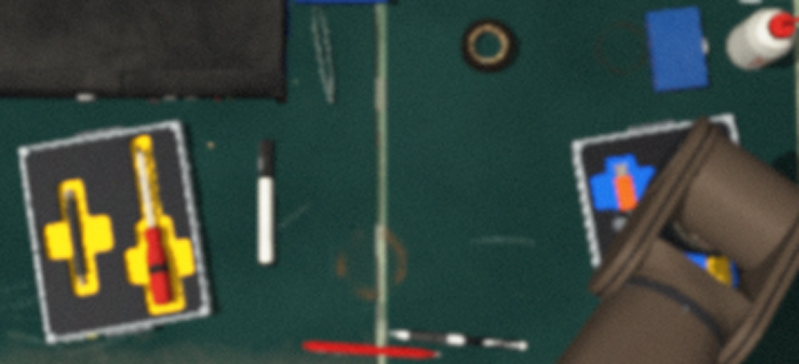

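The wrist view shows the usb stick (322,173), the plug (322,265) and the yellow driver (400,240) all flat in their blue pockets, with the stick's top at 0.0159 (0.016 expected). The top view shows the roller (78,238) and red driver (155,230) in the yellow tray. The marker (265,205) and tape (488,45) haven't moved, and the gripper is clear.

```bash
python3 -c "
from workcell import sign_off; print(sign_off())"
```

```text
the job is handed in; nothing more can be done
None
```

Both kits are made up and the job is handed in at about 35 s: all five items lie flat on the pocket bottoms by camera measurement, the red screwdriver and roller in the yellow tray, the yellow screwdriver, serial plug and usb stick in the blue one, and the marker and tape were not touched.

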